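# Fit the stop sleeve and set the carton gauge

## Task

Set up the carton gauge: push the loose grey stop sleeve fully home over the upright spigot near the end of the telescoping arm and let go of it while the arm is still locked in, then squeeze in the lock button on the arm's black slide block and draw the arm out along the scale until its pointer lines up with the index clip. Finish while still holding the slide block there at rest with the button squeezed in, because a spring pulls the arm back when it is let go. Leave the other things on the table where they are.

Things in the scene. Friction and masses are not known exactly. Their poses are not given: they have to be found in the camera images.
- sleeve: Loose plain grey plastic tube standing upright on the table, open at both ends: outer diameter 36 mm, bore 23 mm, height 60 mm, about 80 g. Origin at the centre of its lower end, z up along the bore.
- gauge: Carton gauge fixed to the table: grey base plate 130 mm (x) by 525 mm (y -250 to 275), 12 mm thick; aluminium housing 44 mm wide, y -240 to -65, top at 60 mm. The steel arm slides out of it along the gauge's +y. Origin on the table under the arm's centre line, z up; +x is the side away from the robot, with scale strip (a mark every 10 mm) and lock button. A 21 mm high rail runs under the block.
- slide_arm: The telescoping arm; slides only along the gauge's y, axes as the gauge's. Origin: middle of its black slide block, the part to hold, 36 (x) by 44 (y) by 52 mm, from 24 to 76 mm above the table. Locked in, the origin is at gauge (0, -40, 50) mm; travel 165 mm. A return spring pulls it in with 1 to 2.3 N. Spigot 110 mm and pointer 60 mm farther out in +y.
- lock_button: Steel push button on the block's +x face, 30 mm (y) by 30 mm (z, -11 to +19). Origin on its outer face, 28 mm in +x from the block's origin at rest, 20 mm when squeezed fully in towards -x (travel 8 mm, spring 4 to 10 N). The lock frees after 4.5 mm; keep it in by over 5.5 mm. Button out, the arm at home cannot slide. Block plus button: 46 mm thick, 38 mm squeezed (x -18 to +20).
- spigot_foot (a point): Foot of the upright spigot on the arm, 50 mm above the table: the shoulder on which the sleeve's lower end rests when fully home. The spigot is 20 mm in diameter and rises 40 mm above this point with a tapered tip; the round shoulder is 38 mm in diameter. Axes parallel to the gauge's.
- pointer_tip (a point): Tip of the thin steel pointer that sticks out from the arm in +x over the scale strip; moves with the arm. 3 mm wide, 28 mm above the table.
- index_clip: Small dark steel clip, 14 mm wide, fixed on the far (+x) edge of the base plate where the scale is; it marks a different place on the scale each time. Origin at its 3 mm wide tip, which points at the arm, 13.5 mm above the table, axes parallel to the gauge's. The pointer is in line when it has the same gauge y as this tip.
- tape_roll: Bystander: ring of brown packing tape lying flat, outer diameter 96 mm, 48 mm high. Origin at its underside's centre.
- pen_cup: Bystander: white cup with pens, 72 mm in diameter at the rim, 95 mm high, pens to 155 mm. Origin at its underside's centre.
- glue: Bystander: white bottle, 48 mm in diameter, 130 mm high. Origin at its underside's centre.
- carton_small: Bystander: small brown carton 110 x 140 x 75 mm. Origin at its underside's centre.
- block: Bystander: wooden block 55 x 90 x 30 mm lying flat. Origin at its underside's centre.
Mind the look-alikes: they are no part of the job. What is meant by the sleeve is not red, and is the smaller of those in its own colour.

How it is judged:
On the way, in this order (a step that is already met when the one before it is completed fails the run):
1. the sleeve is fully home on the spigot and let go, with the arm still locked in (horizontal distance between sleeve and spigot_foot below 0.004 m and z of sleeve in the frame of spigot_foot between -0.004 and 0.003 m and angle between sleeve's own z axis and vertical below 0.07 rad and y of slide_arm in the frame of gauge below -0.034 m and contact force between the fingers and sleeve below 0.1 N), for 0.2 s.
2. the lock button is squeezed in with the arm still at home (x of lock_button in the frame of slide_arm below 0.0225 m and y of slide_arm in the frame of gauge below -0.034 m), for 0.05 s.
At the end, for the whole second after the job is handed in: The fingers hold the slide block at rest (under 10 mm/s), squeezing the button in at least 5.5 mm with over 2 N; the pointer is within 5 mm of the index clip's tip along the scale; the sleeve is upright (0.07 rad), within 3 mm of the spigot's shoulder and 4 mm of its axis (horizontal distance between sleeve and spigot_foot below 0.004 m and z of sleeve in the frame of spigot_foot between -0.004 and 0.003 m and angle between sleeve's own z axis and vertical below 0.07 rad and x of lock_button in the frame of slide_arm below 0.0225 m and y of pointer_tip in the frame of index_clip between -0.005 and 0.005 m and contact force between the fingers and lock_button above 2 N and contact force between the fingers and slide_arm above 2 N and linear speed of slide_arm below 0.01 m/s); the arm keeps its last pose, push and grip.
It fails at once if a bystander (tape roll, cup, bottle, small carton or wooden block) is moved more than 30 mm (distance of any of tape_roll, pen_cup, glue, carton_small, block from where it was at the start of the episode above 0.03 m).
It also fails if it takes over 48 s, if anything falls off the work surface, if the arm or the gripper's body presses on something with over 40 N, if the wrist force passes 120 N, or if a joint passes its speed limit or range.

## Robot

A 6-joint arm with a two-finger parallel gripper is mounted at the origin on the work surface. World frame = base frame: x ahead of the robot, y to its left, z up, the work surface at z = 0. Lengths are in m, angles in rad, forces in N, time in s.
With the tool pointing down it reaches from about 0.35 to 0.85 m from the base axis. Payload 8.1 kg.
Tool frame: the origin (TCP) lies at the very end of the fingers, on their centre line; the grasp point (between the pads) lies 19 mm behind it (robot.pinch_z is the distance from the TCP to the grasp point, in m); x points along the fingers, z is the direction in which the jaws open and shut, and the axes are right-handed (so a half turn about x gives the same grasp; the last joint's range is limited). The gripper opens to 93 mm and grips with 3 to 60 N. Pads are 15 mm wide; open, the fingers measure 128 mm over their backs; the gripper's body (75 mm by 188 mm) begins 65 mm behind the grasp point.
Start: joints at [-1.191, 0.13, 1.488, -0, 1.523, -0.085], TCP at [0.269, -0.536, 0.183] pointing down, gripper open.
Joint ranges: [-2.96, 2.96], [-0.89, 2.26], [0.02, 2.5], [-1.34, 4.48], [0, 2.73], [-2.66, 2.66]. Speed limits (rad/s): [2.39, 2.39, 2.79, 3.14, 3.14, 3.14].

## Interface

Orientations are given as a rotation vector (axis times angle).
In Python, from plant import robot, optics, ticket gives the robot as it stands.
- The arm moves only by the tool jog_arm, never from a script. Its argument "targets" is a list of rows, each a list of 7 numbers: the shift along the tool's x, y, z in cm, then the turn, a rotation vector about the tool's x, y, z in degrees, then the closure, from 0 (fully open) to 1 (shut). In form: [[dx, dy, dz, ax, ay, az, grip], ...]. A call has 1 to 5 rows; each row is the pose to reach, as a shift and turn from the pose measured when the call began, along the tool's axes at that moment; what a row does not reach only later rows make up. A row lasts 1/8 s, in which the tool goes at most 62.5 mm and 10.7 degrees, less where a joint would pass 70% of its speed; a pose out of reach is approached as far as the arm can. A call with a gripper value outside its range is refused whole. The fingers move at their own pace and stop on an object; "squeeze" is the grip in N (left out, the last holds). Time passes only in rows, so rows that repeat a pose let the fingers close. It gives the time, the measured TCP pose, the force and the opening at its end, in the units of the state.
- robot.read_state(): the state, without advancing time (a new reading comes with each control period).
- optics.read_camera(name): name is "side" or "top"; returns a dict with "frame" (480x640x3 uint8, red, green, blue), "vertical_fov" (degrees; the focal length in pixels is half the picture's height over the tangent of half this angle, whatever the lens; pixels are square), "cx", "cy" (the principal point, pixels), "R" (3x3) and "t" (3): a world point X has camera coordinates R X + t. Camera axes: x right, y down, z forward; pixel columns grow to the right and rows downward; lengths in m; the calibration is good to about 2 mm. A picture is of the moment at which its call begins. There is no depth.
- ticket.close_job(): hands the job in, once; it reports no verdict.
The state is a dict: "t": time; "q": joint angles; "dq": joint speeds; "joint_torque": joint torques, N m; "tool_pos": TCP position; "orientation": TCP orientation; "force": force on the tool from outside, world axes, zero at the start; "wrist_torque": the same for the moment, N m; "opening": finger opening in m.
Only numpy, scipy, OpenCV 4.12 (cv2) and the standard library are available. Lean on these libraries where they do the work, as an engineer would, in place of code of your own. Each camera call takes 0.05 s, during which the arm holds its last target.

## Working session

There is one attempt and no reset: what is moved stays moved. The work goes in short steps, Python scripts to look and compute and a tool call to move; the robot and the scene stay as the last step left them, time stands still between calls to the robot, and variables do not carry over. Pictures are saved under pics/ and viewed, and the job is handed in when it is done.

Besides the shell and the picture viewer there is one more tool, called after "Request:" as name(argument=value, ...) on one line, values as JSON. jog_arm: Moves the arm, as the interface text tells. Its arguments: {"type":"object","properties":{"targets":{"type":"array"},"squeeze":{"type":"number"}},"required":["targets"]}

```bash
mkdir -p pics; ls
cat > h.py <<'E'
import numpy as np,cv2
from plant import robot,optics,ticket
def snap(n,name):
    c=optics.read_camera(n); cv2.imwrite('pics/'+name,c['frame'][:,:,::-1]); 
    np.savez('%s.npz'%name,**c); return c
def K(c):
    f=240/np.tan(np.radians(float(c['vertical_fov']))/2); return f,float(c['cx']),float(c['cy'])
def ray(c,u,v):
    f,cx,cy=K(c); R=np.array(c['R']);t=np.array(c['t'])
    return -R.T@t, R.T@np.array([(u-cx)/f,(v-cy)/f,1])
def onz(c,u,v,z):
    o,d=ray(c,u,v); return o+d*(z-o[2])/d[2]
def proj(c,X):
    f,cx,cy=K(c); p=np.array(c['R'])@np.array(X)+np.array(c['t']); return cx+f*p[0]/p[2],cy+f*p[1]/p[2]
E
python3 - <<'E'
from h import *
for n in('top','side'):
    c=snap(n,n+'0.png'); print(n,c['vertical_fov'],c['cx'],c['cy'],(-np.array(c['R']).T@np.array(c['t'])).round(3)); print(np.array(c['R']).round(3))
    print([k for k in c])
s=robot.read_state();print(s)
E
```

```text
pics
top 55.59896971556769 314.225505115508 232.97009290103205 [ 0.36  -0.073  1.002]
[[ 0.022 -1.    -0.021]
 [-0.981 -0.017 -0.192]
 [ 0.192  0.025 -0.981]]
['frame', 'vertical_fov', 'cx', 'cy', 'R', 't']
side 44.23060763054908 326.35215991032146 241.21190804632948 [0.066 0.566 0.911]
[[-0.793 -0.61  -0.008]
 [-0.449  0.593 -0.668]
 [ 0.412 -0.526 -0.744]]
['frame', 'vertical_fov', 'cx', 'cy', 'R', 't']
{'t': 0.1, 'q': array([-1.19140986e+00,  1.31073112e-01,  1.48913278e+00, -1.99268204e-05,
        1.52299889e+00, -8.53902662e-02]), 'dq': array([ 0.00069957, -0.00175936, -0.00145408, -0.00161462,  0.00067201,
       -0.00028734]), 'joint_torque': array([ 7.72488202e-04, -5.61337960e+01, -4.93095517e+01,  7.69411493e-02,
        2.90655100e-02, -5.33363288e-05]), 'tool_pos': array([ 0.26874584, -0.53582763,  0.18162052]), 'orientation': array([ 0.86134489,  1.3952643 , -0.85979709]), 'force': array([ 0.2117317 ,  0.12870122, -0.59020949]), 'wrist_torque': array([ 0.01374236,  0.01927014, -0.01394688]), 'opening': 0.09319663344555536}
```

View pics/top0.png

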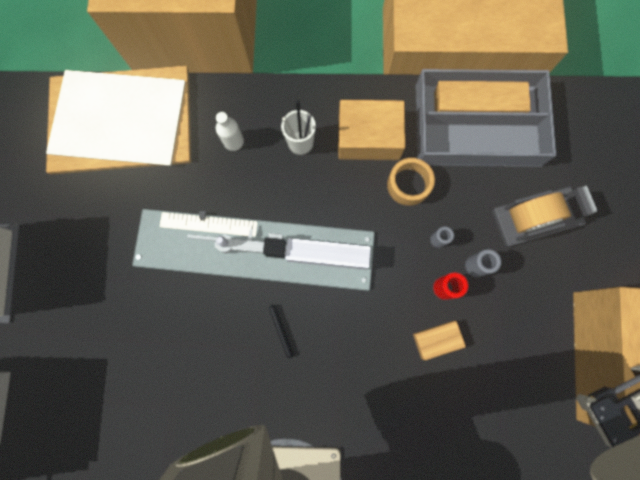

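View pics/side0.png

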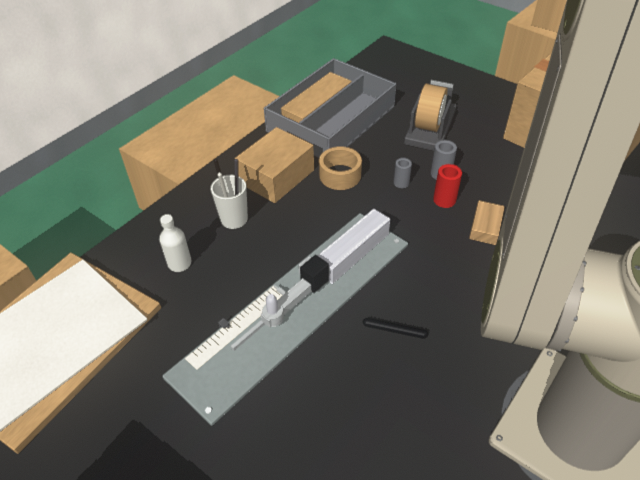

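Three tubes are in view: small grey (top 442,236), larger grey (484,263) and red (451,286). The small grey one fits, as it is not red and is the smaller of the two greys. I'll confirm this in an enlarged crop.

Run:
```python
import cv2,numpy as np
t=cv2.imread('pics/top0.png');s=cv2.imread('pics/side0.png')
a=cv2.resize(t[210:310,400:520],None,fx=4,fy=4,interpolation=cv2.INTER_CUBIC)[:400]
b=cv2.resize(s[130:230,375:475],None,fx=3.2,fy=4,interpolation=cv2.INTER_CUBIC)[:400]
cv2.imwrite('pics/c1.png',np.hstack([a,b]))
a=cv2.resize(t[200:300,130:290],None,fx=5,fy=5,interpolation=cv2.INTER_CUBIC)
cv2.imwrite('pics/c2.png',a)
a=cv2.resize(s[240:380,180:340],None,fx=4,fy=4,interpolation=cv2.INTER_CUBIC)
cv2.imwrite('pics/c3.png',a)
```

```text
(no output)
```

View pics/c1.png

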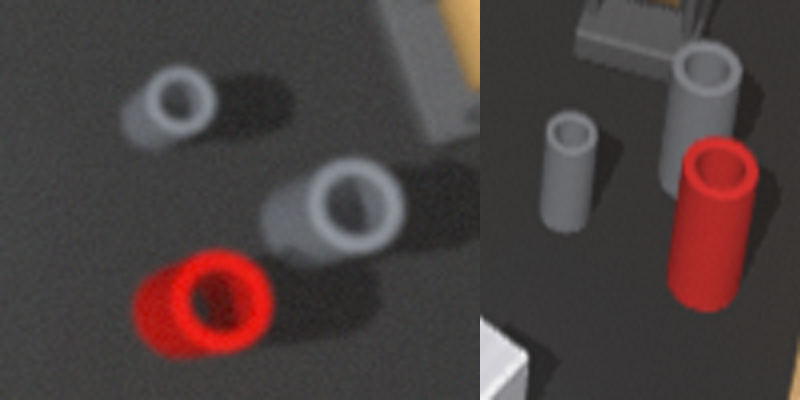

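View pics/c2.png

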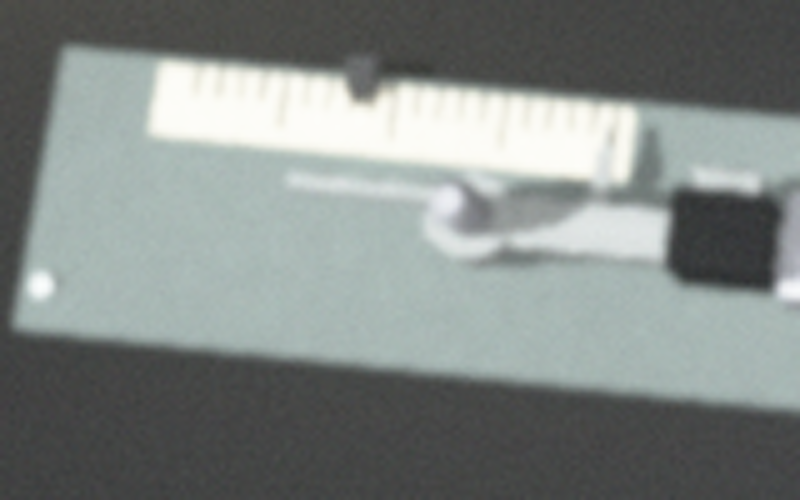

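View pics/c3.png

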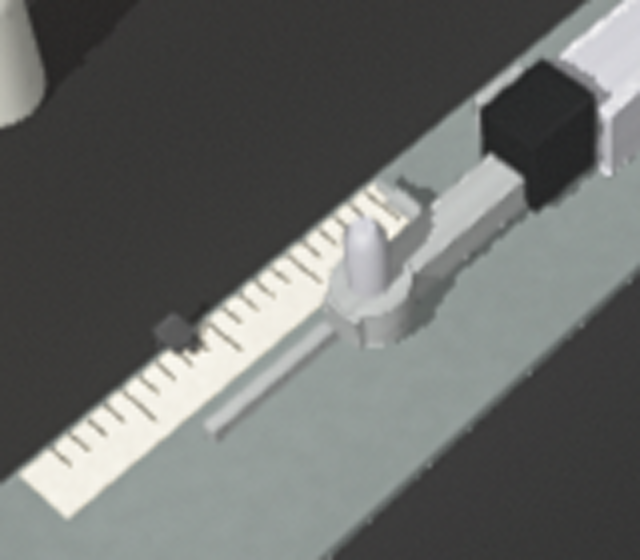

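The crop confirms the target: the small grey tube at top (445,235) and side (404,163). The others are clearly larger or red. The clip is near top (202,215), the pointer near (252,231), and the spigot tip near (219,240). Next I'll measure.

```bash
cat >> h.py <<'E'
def tri(c1,p1,c2,p2):
    o1,d1=ray(c1,*p1);o2,d2=ray(c2,*p2);d1/=np.linalg.norm(d1);d2/=np.linalg.norm(d2)
    s=np.linalg.lstsq(np.c_[d1,-d2],o2-o1,rcond=None)[0]
    a=o1+s[0]*d1;b=o2+s[1]*d2; return (a+b)/2,np.linalg.norm(a-b)
def load(n): return dict(np.load('%s.npz'%n))
E
python3 - <<'E'
from h import *
T=load('top0.png');S=load('side0.png')
for n,c,seed in(('top',T,(165,265)),('side',S,(190,375))):
    f=cv2.GaussianBlur(c['frame'],(3,3),0)
    h=cv2.cvtColor(f,cv2.COLOR_RGB2HSV); print(n,'seed',f[seed[1],seed[0]],h[seed[1],seed[0]])
    m=((f.max(2)>85)).astype(np.uint8)
    nn,lab,st,ce=cv2.connectedComponentsWithStats(m); l=lab[seed[1],seed[0]]; print(st[l])
    ct=max(cv2.findContours((lab==l).astype(np.uint8),0,cv2.CHAIN_APPROX_NONE)[0],key=len)[:,0]
    P=np.array([onz(c,u,v,.012)[:2] for u,v in ct],np.float32)
    r=cv2.minAreaRect(P*1000); print(r); print(cv2.boxPoints(r))
# sleeve top
for a,b,nm in(((445.25,235.25),(403.75,163),'sleeve rim'),((219,240),(271.2,296.2),'spigot tip')):
    print(nm,tri(T,a,S,b),)
print('sleeve@.06',onz(T,445.25,235.25,.06),onz(S,403.75,163,.06))
print('spig@.09',onz(T,219,240,.09),onz(S,271.2,296.2,.088))
E
```

```text
top seed [167 182 179] [ 84  21 182]
[  131   208   244    84 14189]
((519.2220458984375, 87.46243286132812), (529.122802734375, 141.428466796875), 85.2651138305664)
[[ 426.91083 -170.35898]
 [ 567.8566  -182.03323]
 [ 611.53326  345.28384]
 [ 470.58746  356.9581 ]]
side seed [146 154 151] [ 79  13 154]
[  162   208   246   218 16477]
((517.1912841796875, 73.61766052246094), (557.6444091796875, 143.6216583251953), 85.2734375)
[[ 422.64957 -198.33911]
 [ 565.78284 -210.17361]
 [ 611.73303  345.57443]
 [ 468.59973  357.40894]]
sleeve rim (array([ 0.54488905, -0.32457699,  0.05594316]), np.float64(0.0002542574724242424))
spigot tip (array([0.51970846, 0.14463994, 0.08971926]), np.float64(0.0014342393104262708))
sleeve@.06 [ 0.54421351 -0.32344723  0.06      ] [ 0.54249871 -0.32039682  0.06      ]
spig@.09 [0.52031153 0.14492658 0.09      ] [0.51993541 0.14354124 0.088     ]
```

Run:
```python
from h import *
from scipy.spatial.transform import Rotation as Ro
T=load('top0.png');S=load('side0.png')
s=robot.read_state();R=Ro.from_rotvec(s['orientation']).as_matrix();print(R.round(3))
# spots: big grey rim, red rim, tape top (top view px)
for nm,a,z in(('big',(488.7,261.2),.08),('red',(455.5,285),.08),('tape',(413,178),.048)):
    print(nm,onz(T,*a,z).round(3))
print('big/red tri',tri(T,(488.7,261.2),S,(375+(707-480)/3.2,130+68/4)),tri(T,(455.5,285.4),S,(375+(720-480)/3.2,130+169/4)))
# sleeve body masks
for c,(x0,y0,x1,y1) in((T,(425,220,460,252)),(S,(388,150,418,192))):
    f=c['frame'][y0:y1,x0:x1].max(2).astype(int); 
    m=(cv2.GaussianBlur(c['frame'],(3,3),0).max(2)[y0:y1,x0:x1]>75).astype(np.uint8)
    ct=max(cv2.findContours(m,0,cv2.CHAIN_APPROX_NONE)[0],key=len)[:,0]+[x0,y0]
    print(ct.min(0),ct.max(0)); h=cv2.convexHull(ct)[:,0]
    for z in(0,.06):print(z,proj(c,(.544,-.3225,z)))
    # check expected radius
    print([np.round(proj(c,(.544+.018*np.cos(a),-.3225+.018*np.sin(a),.06)),1) for a in np.arange(4)*np.pi/2])
```

```text
[[-0.001  0.894  0.448]
 [ 0.001  0.448 -0.894]
 [-1.     0.    -0.002]]
big [ 0.488 -0.404  0.08 ]
red [ 0.439 -0.335  0.08 ]
tape [ 0.672 -0.261  0.048]
big/red tri (array([ 0.48862446, -0.40535156,  0.07592756]), np.float64(0.0006533762636555417)) (array([ 0.43854441, -0.33580863,  0.0774905 ]), np.float64(0.00037681214509162103))
[430 225] [454 247]
0 (np.float64(437.7835748765214), np.float64(240.3846247844471))
0.06 (np.float64(444.7981594211524), np.float64(235.34224499392715))
[array([444.5, 226.9]), array([436.2, 235.2]), array([445.1, 243.8]), array([453.5, 235.5])]
[394 157] [411 187]
0 (np.float64(401.33290173295546), np.float64(182.49384216213278))
0.06 (np.float64(403.6890968672209), np.float64(162.2287752873059))
[array([396.8, 159. ]), array([399.2, 166.5]), array([410.7, 165.5]), array([408.1, 158. ])]
```

Run:
```python
import cv2,numpy as np
t=cv2.imread('pics/top0.png');s=cv2.imread('pics/side0.png')
cv2.imwrite('pics/c4.png',np.hstack([cv2.resize(t[270:480,480:640],None,fx=2.4,fy=2.4),cv2.resize(s[0:210,480:640],None,fx=2.4,fy=2.4)]))
```

```text
(no output)
```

View pics/c4.png

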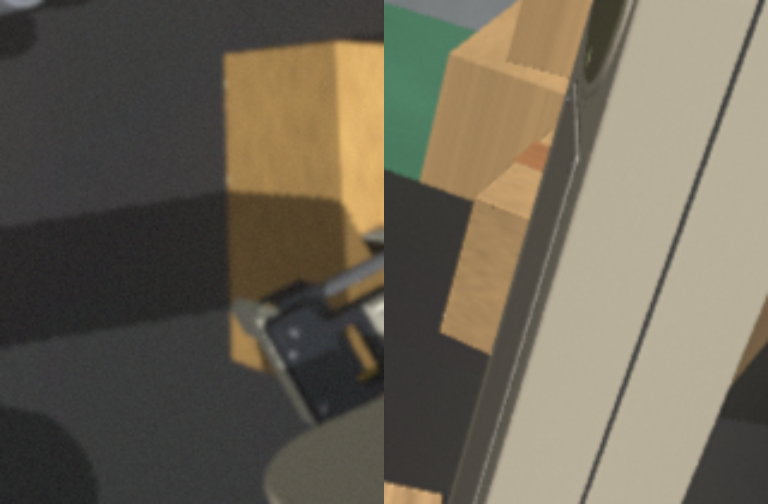

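Run:
```python
from h import *
T=load('top0.png')
b=onz(T,573.5,292,0);b2=onz(T,575.5,420,0);print(b,b2)
for z in(.1,.15,.2,.25,.3):print(z,proj(T,(b[0],b[1],z)))
print(proj(T,(.269,-.536,.182)))
```

```text
[ 0.43577736 -0.61089997  0.        ] [ 0.17413153 -0.59241158  0.        ]
0.1 (np.float64(601.1012130191014), np.float64(288.6720965413608))
0.15 (np.float64(617.32759533224), np.float64(286.7156668082283))
0.2 (np.float64(635.5737601493511), np.float64(284.5157100541631))
0.25 (np.float64(656.2418555097192), np.float64(282.02373892283447))
0.3 (np.float64(679.8483779363848), np.float64(279.1774789568041))
(np.float64(594.8800350488875), np.float64(382.62795921097387))
```

The tubes are clear of a straight path, and the carton is behind me (face at y≈-0.60). I'm moving to above the sleeve.

Request:
jog_arm(targets=[[-1,5.7,-1.1,-9.8,0,0,0.3],[-1,11.4,-2.2,-19.5,0,0,0.3],[0,17.1,-3.3,-29.3,0,0,0.3],[1,22.8,-4.5,-39,0,0,0.3],[2,28.5,-5.6,-48.8,0,0,0.3]], squeeze=15)

```text
t: 0.72
tool_pos: [0.4995, -0.3564, 0.161]
orientation: [0.197, 1.563, -0.194]
force: [-0.1, -1.0, 0.4]
opening: 0.0649
```

```bash
cat >> h.py <<'E'
from scipy.spatial.transform import Rotation as Ro
YAW=-4.74  # gauge yaw deg (jaw axis = gauge x)
def tgtR(yaw=YAW):
    a=np.radians(yaw); z=np.array([np.cos(a),np.sin(a),0]); x=np.array([0,0,-1.]); return np.c_[x,np.cross(z,x),z]
def go(p,yaw=YAW):
    s=robot.read_state();R=Ro.from_rotvec(s['orientation']).as_matrix()
    d=R.T@(np.array(p)-s['tool_pos'])*100; r=Ro.from_matrix(R.T@tgtR(yaw)).as_rotvec(degrees=True)
    print('t',round(s['t'],2),'tcp',s['tool_pos'].round(4),'F',s['force'].round(1),'open',round(s['opening'],4),'dq',abs(s['dq']).max().round(3))
    print('shift cm',d.round(2),'turn',r.round(2))
E
python3 -c "
from h import *
go((.544,-.3225,.13))"
```

```text
t 0.72 tcp [ 0.4995 -0.3564  0.161 ] F [-0.1 -1.   0.4] open 0.0649 dq 0.755
shift cm [3.1  4.38 3.49] turn [-9.51 -0.08 -0.09]
```

Request:
jog_arm(targets=[[1,4.4,3.5,-9.5,0,0,0.3],[3,4.4,3.5,-9.5,0,0,0.3],[3,4.4,3.5,-9.5,0,0,0.3]])

```text
t: 1.1
tool_pos: [0.5423, -0.3214, 0.128]
orientation: [0.069, 1.576, -0.063]
force: [-0.8, 0.2, -0.8]
opening: 0.0651
```

Run:
```python
from h import *
go((.544,-.3225,.027))
T=snap('top','top1.png');S=snap('side','side1.png')
a=cv2.resize(T['frame'][190:290,390:510],None,fx=4,fy=4,interpolation=2);b=cv2.resize(S['frame'][60:200,340:440],None,fx=4,fy=4,interpolation=2)[:400]
b=cv2.resize(S['frame'][100:200,350:450],None,fx=4,fy=4,interpolation=2)
cv2.imwrite('pics/c5.png',np.hstack([a[:,:400],b])[:,:,::-1])
```

```text
t 1.1 tcp [ 0.5423 -0.3214  0.128 ] F [-0.8  0.2 -0.8] open 0.0651 dq 0.03
shift cm [10.1  -0.14  0.24] turn [-0.06 -0.34 -0.22]
```

View pics/c5.png

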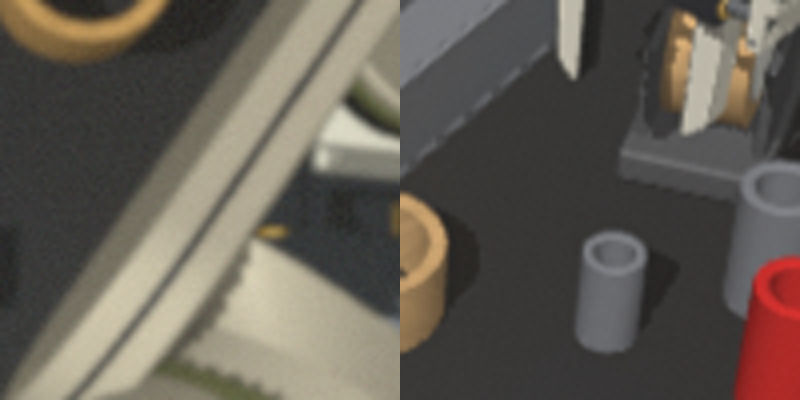

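The top view is blocked by the arm. The side view shows the two fingertips (~392,119 and ~422,132) straddling above the small sleeve (rim ~404,162). I'm descending to it.

Request:
jog_arm(targets=[[4,-0.1,0.2,0,0,0,0.3],[7,-0.1,0.2,0,0,0,0.3],[10,-0.1,0.2,0,0,0,0.3],[10,-0.1,0.2,0,0,0,0.3],[10,-0.1,0.2,0,0,0,0.3]])

```text
t: 1.82
tool_pos: [0.545, -0.3256, 0.0328]
orientation: [0.069, 1.57, -0.068]
force: [0.6, 0.3, 0.8]
opening: 0.0652
```

Run:
```python
from h import *
go((.544,-.3225,.027))
S=snap('side','side2.png')
b=cv2.resize(S['frame'][100:210,340:480],None,fx=5,fy=5,interpolation=2)
cv2.imwrite('pics/c6.png',b[:,:,::-1])
```

```text
t 1.82 tcp [ 0.545  -0.3256  0.0328] F [0.6 0.3 0.8] open 0.0652 dq 0.015
shift cm [ 0.58  0.3  -0.13] turn [-0.25 -0.03 -0.04]
```

View pics/c6.png

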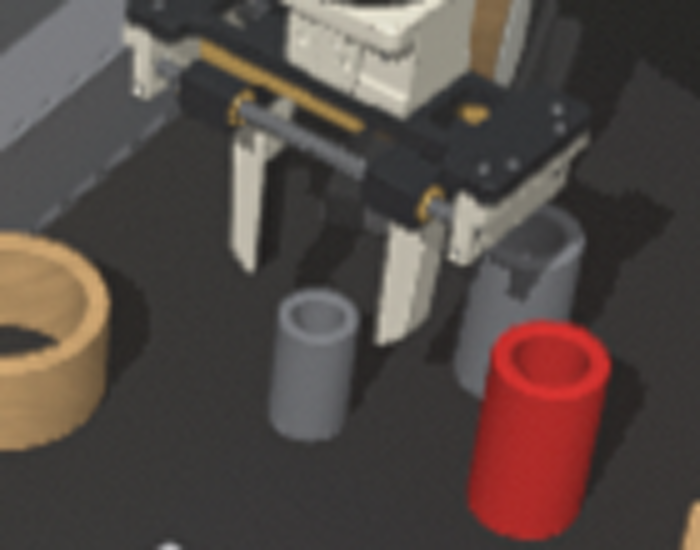

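Run:
```python
from h import *
S=load('side1.png');
print('1:',proj(S,(.5423,-.3214,.128)))
print('2:',proj(S,(.545,-.3256,.0328)))
R=tgtR()
for sgn in(-1,1):
  for z in (.0328,.06): print(sgn,z,proj(S,np.array([.545,-.3256,z])+sgn*.0325*R[:,2]))
# rays from tips at tip height
for px in((390,153.6),(417.6,168.4)):
  print([onz(S,*px,z).round(3) for z in(.033,.05)])
```

```text
1: (np.float64(406.96684912579207), np.float64(138.07206458601246))
2: (np.float64(402.97426756609764), np.float64(170.66927755872496))
-1 0.0328 (np.float64(414.72005458319416), np.float64(177.18039131034783))
-1 0.06 (np.float64(416.00972542958004), np.float64(167.8188899251272))
1 0.0328 (np.float64(391.48830084887663), np.float64(164.30219157850712))
1 0.06 (np.float64(392.3911399515257), np.float64(154.95258210384208))
[array([ 0.601, -0.357,  0.033]), array([ 0.59, -0.34,  0.05])]
[array([ 0.523, -0.352,  0.033]), array([ 0.514, -0.334,  0.05 ])]
```

Run:
```python
from h import *
S=load('side2.png')
f=S['frame'][120:200,370:450].astype(float); g=np.clip(255*(f/255)**.45,0,255).astype(np.uint8)
g=np.clip((g.astype(float)-60)*1.6,0,255).astype(np.uint8)
cv2.imwrite('pics/c7.png',cv2.resize(g,None,fx=7,fy=7,interpolation=0)[:,:,::-1])
```

```text
(no output)
```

View pics/c7.png

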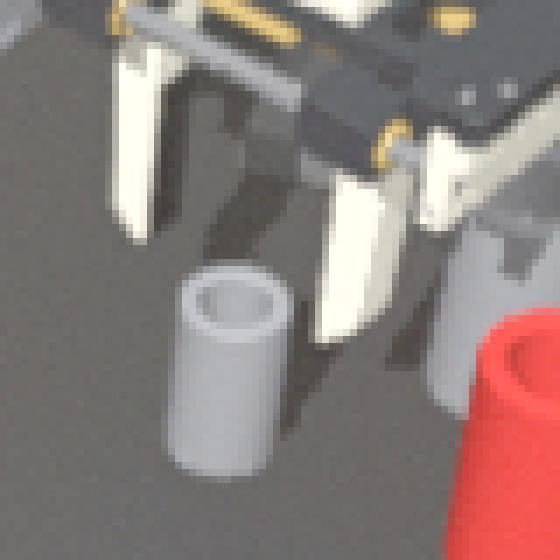

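Run:
```python
from h import *
T=load('top0.png');S=load('side2.png')
sh=onz(T,466.5,235,0); L=(sh-np.array([.544,-.3225,0]))/.06; print('shadow per h',L)
for tip,s in(((389.7,154.3),(400.7,156.6)),((415.7,168.6),(426.4,172))):
    p=onz(S,*s,0)
    o,d=ray(S,*tip)
    # tip = o+k d ; p = tip_xy + h*L
    A=np.c_[d,np.array([L[0],L[1],-1])]; 
    k,h=np.linalg.lstsq(A,p-o,rcond=None)[0]; print(p.round(3),(o+k*d).round(3),h.round(3))
print(robot.read_state()['q'],robot.read_state()['tool_pos'])
```

```text
shadow per h [ 0.22209268 -1.06541573  0.        ]
[ 0.594 -0.398  0.   ] [ 0.578 -0.317  0.069] 0.072
[ 0.517 -0.388  0.   ] [ 0.497 -0.292  0.087] 0.089
[-6.19212475e-01  3.35673667e-01  1.53005104e+00  4.67933456e-04
  1.27560994e+00 -5.32677990e-01] [ 0.5455349  -0.32571337  0.03324527]
```

Run:
```python
from h import *
T=load('top0.png')
for h in(.0465,.055,.064):
  for z in(.182,.21): print(h,z,np.round(proj(T,(.2687-.448*h,-.5358+.894*h,z)),1))
f=T['frame'][370:440,565:640].astype(float);g=np.clip(255*(f/255)**.5,0,255).astype(np.uint8)
cv2.imwrite('pics/c8.png',cv2.resize(g,None,fx=8,fy=8,interpolation=0)[:,:,::-1])
S=snap('side','side3.png');d=np.abs(S['frame'].astype(int)-load('side2.png')['frame']).sum(2);print((d>60).sum())
```

```text
0.0465 0.182 [571.1 395. ]
0.0465 0.21 [580.2 397.7]
0.055 0.182 [566.8 397.2]
0.055 0.21 [575.7 400. ]
0.064 0.182 [562.1 399.6]
0.064 0.21 [570.9 402.5]
311
```

View pics/c8.png

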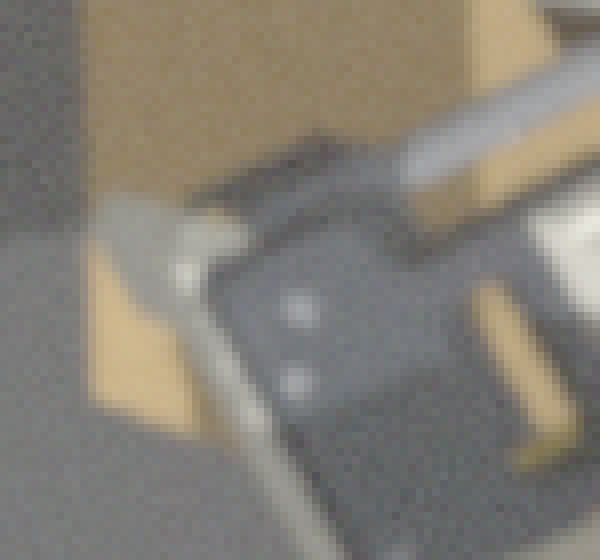

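Both views put the visible fingertips about 25–30 mm higher than the reported TCP, which disagrees with the state. I'll probe by descending in small steps and watching the force and picture.

Request:
jog_arm(targets=[[1.0,0.3,-0.1,0,0,0,0.3],[2.0,0.3,-0.1,0,0,0,0.3],[2.0,0.3,-0.1,0,0,0,0.3],[2.0,0.3,-0.1,0,0,0,0.3]])

```text
t: 2.42
tool_pos: [0.5449, -0.3224, 0.013]
orientation: [0.068, 1.569, -0.067]
force: [0.3, -0.7, 0.6]
opening: 0.065
```

Run:
```python
from h import *
go((.544,-.3225,.01))
S=snap('side','side4.png')
f=S['frame'][120:200,370:450].astype(float); g=np.clip(255*(f/255)**.45,0,255).astype(np.uint8)
cv2.imwrite('pics/c9.png',cv2.resize(g,None,fx=7,fy=7,interpolation=0)[:,:,::-1])
```

```text
t 2.42 tcp [ 0.5449 -0.3224  0.013 ] F [ 0.3 -0.7  0.6] open 0.065 dq 0.008
shift cm [ 0.3  -0.02 -0.09] turn [-0.2   0.01 -0.02]
```

View pics/c9.png

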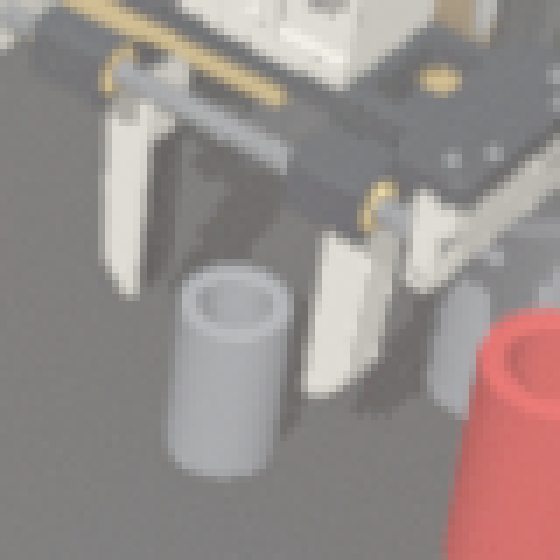

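Request:
jog_arm(targets=[[0.9,0,-0.1,0,0,0,0.3],[0.9,0,-0.1,0,0,0,0.3],[0.9,0,-0.1,0,0,0,0.9],[0.9,0,-0.1,0,0,0,0.9]], squeeze=10)

```text
t: 2.98
tool_pos: [0.5442, -0.3225, 0.0045]
orientation: [0.068, 1.569, -0.068]
force: [-0.0, -0.1, 0.2]
opening: 0.0497
```

Run:
```python
from h import *
go((.544,-.3225,.01))
S=snap('side','side5.png')
f=S['frame'][120:200,370:450].astype(float); g=np.clip(255*(f/255)**.45,0,255).astype(np.uint8)
cv2.imwrite('pics/c10.png',cv2.resize(g,None,fx=7,fy=7,interpolation=0)[:,:,::-1])
```

```text
t 2.98 tcp [ 0.5442 -0.3225  0.0045] F [-0.  -0.1  0.2] open 0.0497 dq 0.001
shift cm [-0.55  0.   -0.02] turn [-0.2   0.05  0.  ]
```

View pics/c10.png

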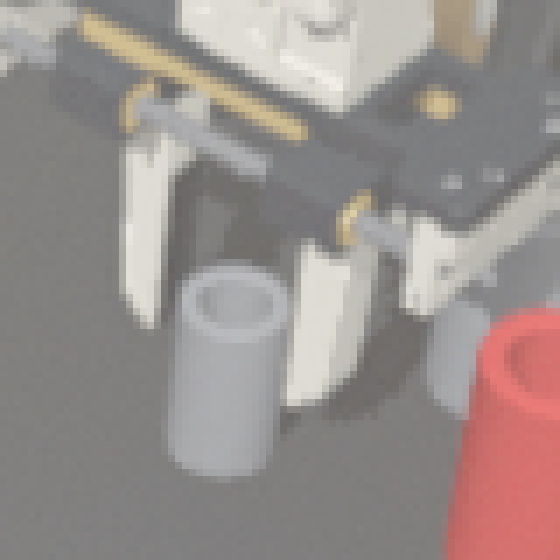

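Request:
jog_arm(targets=[[0.4,0,0,0,0,0,0.4],[0.4,0,0,0,0,0,0.4]])

```text
t: 3.28
tool_pos: [0.544, -0.3223, 0.0]
orientation: [0.068, 1.569, -0.067]
force: [1.0, 0.1, -0.1]
opening: 0.0555
```

Request:
jog_arm(targets=[[0.3,0,0,0,0,0,0.4],[0.3,0,0,0,0,0,0.4]])

```text
t: 3.52
tool_pos: [0.5436, -0.3221, -0.0034]
orientation: [0.068, 1.57, -0.067]
force: [-0.1, 0.3, 0.6]
opening: 0.0558
```

Request:
jog_arm(targets=[[0.3,0,0,0,0,0,0.4],[0.3,0,0,0,0,0,0.4]])

```text
t: 3.78
tool_pos: [0.5434, -0.3219, -0.0069]
orientation: [0.069, 1.571, -0.067]
force: [1.3, -0.2, -0.3]
opening: 0.056
```

There is no table contact at reported z = -7 mm, so the reported TCP reads about 27 mm too low and the images are right. I'll go by the images, and grip now.

Request:
jog_arm(targets=[[0,0,0,0,0,0,0.9],[0,0,0,0,0,0,0.9],[0,0,0,0,0,0,0.9],[0,0,0,0,0,0,0.9]], squeeze=15)

```text
t: 4.28
tool_pos: [0.5435, -0.322, -0.0067]
orientation: [0.068, 1.57, -0.067]
force: [0.9, -0.2, -0.5]
opening: 0.0367
```

Run:
```python
from h import *
go((.544,-.3225,.01))
S=snap('side','side6.png')
f=S['frame'][120:200,370:450].astype(float); g=np.clip(255*(f/255)**.45,0,255).astype(np.uint8)
cv2.imwrite('pics/c11.png',cv2.resize(g,None,fx=7,fy=7,interpolation=0)[:,:,::-1])
```

```text
t 4.28 tcp [ 0.5435 -0.322  -0.0067] F [ 0.9 -0.2 -0.5] open 0.0367 dq 0.001
shift cm [-1.67 -0.05  0.05] turn [-0.2  -0.04 -0.05]
```

View pics/c11.png

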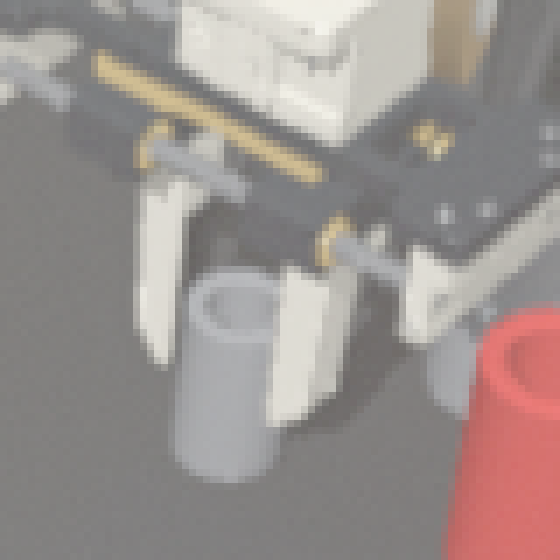

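The grip holds (opening 36.7 mm, sleeve between the pads). I'm lifting and moving toward the spigot.

Request:
jog_arm(targets=[[-3,0,0,0,0,0,0.9],[-7,0,0,0,0,0,0.9],[-12,2,0,0,0,0,0.9],[-12,7,-0.5,0,0,0,0.9],[-12,12,-1.2,0,0,0,0.9]], squeeze=15)

```text
t: 4.95
tool_pos: [0.5423, -0.2008, 0.1144]
orientation: [0.069, 1.569, -0.068]
force: [0.3, 0.5, -1.9]
opening: 0.0369
```

Run:
```python
from h import *
go((.5195,.1455,.115))
S=snap('side','side7.png')
```

```text
t 4.95 tcp [ 0.5423 -0.2008  0.1144] F [ 0.3  0.5 -1.9] open 0.0369 dq 0.604
shift cm [-0.05 34.3  -5.29] turn [-0.26  0.06 -0.02]
```

View pics/side7.png

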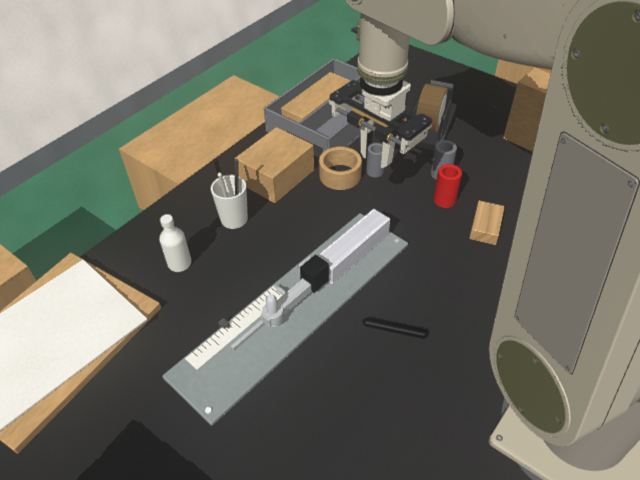

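The sleeve is lifted in the gripper (~376,160) and the neighbours are undisturbed. I'm continuing to above the spigot.

Request:
jog_arm(targets=[[0,6,-1,0,0,0,0.9],[0,12,-1.9,0,0,0,0.9],[0,18,-2.8,0,0,0,0.9],[0,24,-3.7,0,0,0,0.9],[0,30,-4.6,0,0,0,0.9]])

```text
t: 5.62
tool_pos: [0.5207, 0.1102, 0.1149]
orientation: [0.07, 1.57, -0.063]
force: [1.2, -0.3, -1.3]
opening: 0.0363
```

Run:
```python
from h import *
go((.5195,.1455,.115))
```

```text
t 5.62 tcp [0.5207 0.1102 0.1149] F [ 1.2 -0.3 -1.3] open 0.0363 dq 0.92
shift cm [ 0.01  3.51 -0.41] turn [-0.09 -0.05 -0.26]
```

Request:
jog_arm(targets=[[0,3.5,-0.4,0,0,0,0.9],[0,3.5,-0.4,0,0,0,0.9],[0,3.5,-0.4,0,0,0,0.9],[0,3.5,-0.4,0,0,0,0.9]])

```text
t: 6.12
tool_pos: [0.5198, 0.1441, 0.1149]
orientation: [0.071, 1.571, -0.064]
force: [0.6, 0.3, -0.4]
opening: 0.0367
```

Run:
```python
from h import *
go((.5195,.1455,.115))
S=snap('side','side8.png');T=snap('top','top8.png')
a=cv2.resize(S['frame'][220:340,210:330],None,fx=4,fy=4,interpolation=2);b=cv2.resize(T['frame'][180:300,160:240],None,fx=4,fy=4,interpolation=2)
cv2.imwrite('pics/c12.png',np.hstack([a,b])[:,:,::-1])
```

```text
t 6.12 tcp [0.5198 0.1441 0.1149] F [ 0.6  0.3 -0.4] open 0.0367 dq 0.004
shift cm [-0.    0.14 -0.04] turn [-0.17 -0.06 -0.23]
```

View pics/c12.png

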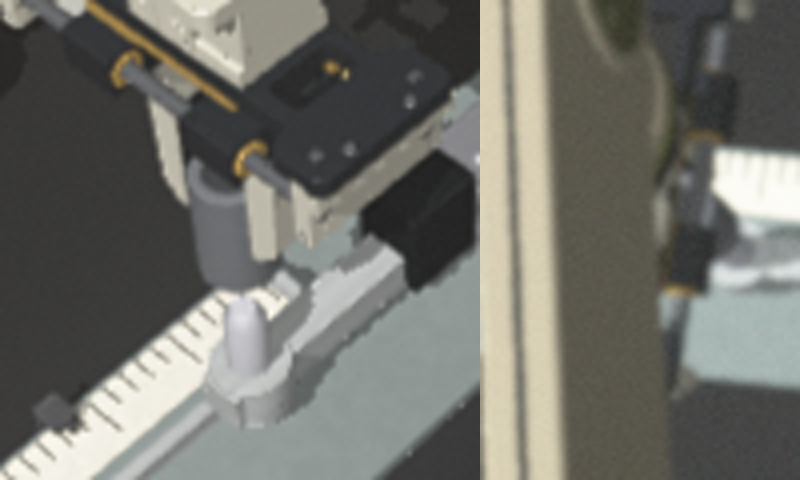

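Run:
```python
from h import *
S=load('side8.png')
f=S['frame'][255:335,245:305].astype(float); g=np.clip(255*(f/255)**.6,0,255).astype(np.uint8)
cv2.imwrite('pics/c13.png',cv2.resize(g,None,fx=10,fy=10,interpolation=0)[:600,:,::-1])
def circ(x,y,z,r,n=24): return np.array([proj(S,(x+r*np.cos(a),y+r*np.sin(a),z)) for a in np.linspace(0,2*np.pi,n)])
c=circ(.5198,.1441,.1216,.018);print('sleeve bottom pred',c.min(0),c.max(0),proj(S,(.5198,.1441,.1216)))
c=circ(.5198,.1441,.05,.019);print('shoulder pred',c.min(0),c.max(0))
print('tip',proj(S,(.5198,.1441,.09)),'foot',proj(S,(.5198,.1441,.05)))
```

```text
sleeve bottom pred [258.84037428 276.20637709] [280.17148243 293.09052023] (np.float64(269.4941333227644), np.float64(284.5273532680792))
shoulder pred [262.04368736 300.60917285] [283.40994494 318.12276423]
tip (np.float64(270.95593593212055), np.float64(295.7526672331394)) foot (np.float64(272.71236816402717), np.float64(309.24046861980355))
```

View pics/c13.png

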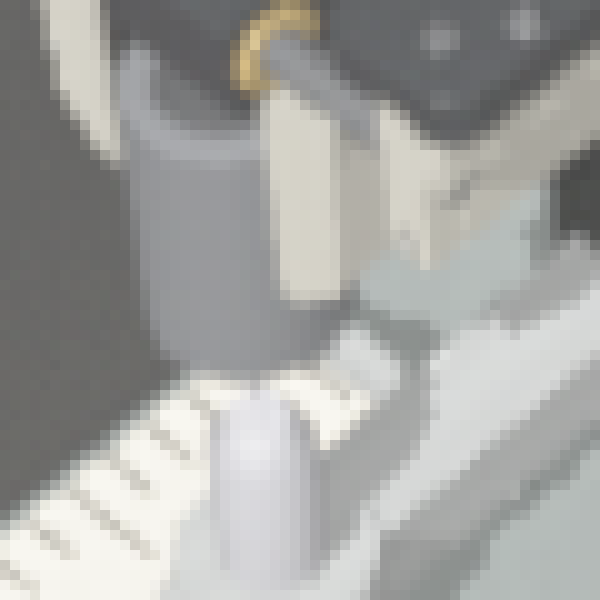

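Run:
```python
from h import *
S=load('side0.png');T=load('top0.png')
a=S['frame'][280:340,245:305];b=T['frame'][220:265,200:245]
cv2.imwrite('pics/c14.png',np.hstack([cv2.resize(a,(600,600),interpolation=0),])[:,:,::-1])
cv2.imwrite('pics/c15.png',cv2.resize(b,(585,585),interpolation=0)[:,:,::-1])
```

```text
(no output)
```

View pics/c14.png

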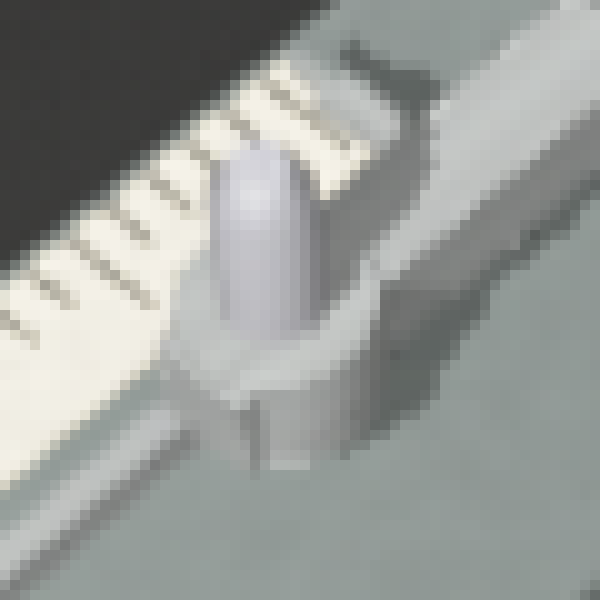

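View pics/c15.png

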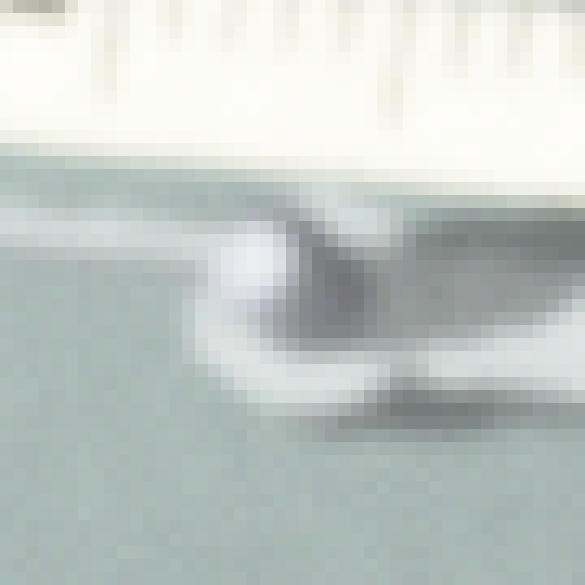

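Run:
```python
from h import *
S=load('side8.png');S0=load('side0.png')
def hull(x,y,z0,z1,r):
    P=[proj(S,(x+r*np.cos(a),y+r*np.sin(a),z)) for a in np.linspace(0,2*np.pi,200) for z in(z0,z1)]
    return cv2.convexHull(np.array(P,np.float32))[:,0]
def ext(h,v):
    n=len(h);xs=[]
    for i in range(n):
        a,b=h[i],h[(i+1)%n]
        if (a[1]-v)*(b[1]-v)<=0 and a[1]!=b[1]: xs.append(a[0]+(v-a[1])/(b[1]-a[1])*(b[0]-a[0]))
    return min(xs),max(xs)
def edge(img,v,u0,u1):
    g=img[v-1:v+2,u0:u1].astype(float).mean(2).mean(0); i=np.argmax(abs(np.diff(g)));
    m=(g[:max(i-1,1)].mean()+g[i+3:].mean())/2
    for j in range(max(i-2,0),i+3):
        if (g[j]-m)*(g[j+1]-m)<=0: return u0+j+(m-g[j])/(g[j+1]-g[j])
h=hull(.5198,.1441,.1216,.1816,.018)
for v in range(268,291,3): print(v,'sleeve L meas',edge(S['frame'],v,253,264),'pred',ext(h,v))
h=hull(.5198,.1441,.05,.08,.010)
for v in range(300,312,2): print(v,'spig L',edge(S0['frame'],v,260,272),'R',edge(S0['frame'],v,272,281),'pred',ext(h,v))
for u in(266,268,270,272):
  print(u,'bottom',edge(np.transpose(S['frame'],(1,0,2)),u,284,302))
h=hull(.5198,.1441,.1216,.1816,.018);hT=h[:,::-1]
for u in(266,268,270,272):print(u,ext(hT,u))
```

```text
268 sleeve L meas 253.20004734848484 pred (np.float32(256.09418), np.float32(278.47968))
271 sleeve L meas 254.9717425431711 pred (np.float32(256.5519), np.float32(278.80396))
274 sleeve L meas 257.59409153005464 pred (np.float32(257.0096), np.float32(279.12823))
277 sleeve L meas 258.1568761384335 pred (np.float32(257.46735), np.float32(279.4525))
280 sleeve L meas 258.4743723849372 pred (np.float32(257.92505), np.float32(279.7768))
283 sleeve L meas 258.85154941373537 pred (np.float32(258.38278), np.float32(280.10107))
286 sleeve L meas 259.42901785714287 pred (np.float32(258.8405), np.float32(279.88412))
289 sleeve L meas 260.48536585365855 pred (np.float32(259.9674), np.float32(278.22696))
300 spig L 263.64761306532665 R 273.9395933014354 pred (np.float32(265.67288), np.float32(277.3145))
302 spig L 265.0487400530504 R 274.62453703703704 pred (np.float32(265.95792), np.float32(277.55032))
304 spig L 264.6196646341463 R 274.7772331154684 pred (np.float32(266.24313), np.float32(277.78613))
306 spig L 263.14383561643837 R 274.7738888888889 pred (np.float32(266.52835), np.float32(278.02194))<stdin>:14: RuntimeWarning: Mean of empty slice.
  ret = ret.dtype.type(ret / rcount)
Traceback (most recent call last):
IndexError: index 9 is out of bounds for axis 0 with size 9
```

Only the side view is clear. It shows the sleeve about 1–2 mm short in +y of the spigot axis. I'll correct that and lower to just above the tip.

Request:
jog_arm(targets=[[0,0.2,0.05,0,0,0,0.9],[2.5,0.2,0.05,0,0,0,0.9],[2.5,0.2,0.05,0,0,0,0.9],[2.5,0.2,0.05,0,0,0,0.9]])

```text
t: 6.72
tool_pos: [0.5207, 0.1462, 0.0906]
orientation: [0.071, 1.57, -0.064]
force: [0.1, 0.1, 0.0]
opening: 0.0367
```

Run:
```python
from h import *
go((.5203,.1457,.09))
S=snap('side','side9.png')
f=S['frame'][270:330,240:300].astype(float); g=np.clip(255*(f/255)**.7,0,255).astype(np.uint8)
cv2.imwrite('pics/c16.png',cv2.resize(g,None,fx=10,fy=10,interpolation=0)[:600,:,::-1])
```

```text
t 6.72 tcp [0.5207 0.1462 0.0906] F [0.1 0.1 0. ] open 0.0367 dq 0.014
shift cm [ 0.06 -0.05 -0.03] turn [-0.2  -0.05 -0.25]
```

View pics/c16.png

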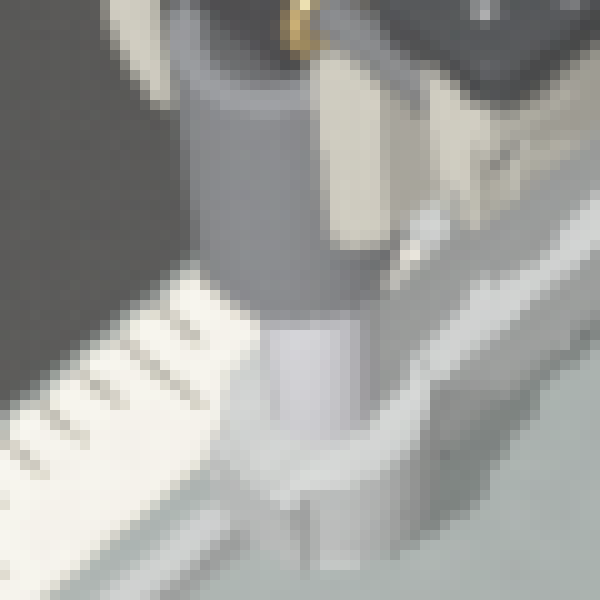

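Run:
```python
from h import *
S=load('side9.png');fr=S['frame'].astype(float).mean(2)
for v in(280,283,286,289,292,295,298): print(v,fr[v-1:v+2,254:266].mean(0).round(0))
for v in(304,306,308,310): print('sp',v,fr[v-1:v+2,262:282].mean(0).round(0))
for u in(264,266,268,270,272): print('b',u,fr[294:306,u-1:u+2].mean(1).round(0))
def ell(x,y,z,r):
    a=np.linspace(0,2*np.pi,361);return np.array([proj(S,(x+r*np.cos(t),y+r*np.sin(t),z)) for t in a])
e=ell(.5207,.1462,.0973,.018);print(e.min(0),e.max(0),e[e[:,1].argmax()])
for u in(264,266,268,270,272):print(u,max(p[1] for p in e if abs(p[0]-u)<.3))
for (x,y) in((.5207,.1462),):
  for z in(.06,.07,.08): e=ell(x,y,z,.01);print(z,e.min(0),e.max(0),proj(S,(x,y,z)))
  e=ell(x,y,.05,.01);print('foot',e.max(0)); e=ell(x,y,.05,.019);print('shoulder',e.min(0),e.max(0))
```

```text
280 [ 71. 105. 115.  97.  97. 106. 112. 118. 125. 124. 126. 128.]
283 [ 58.  57.  58.  65.  91. 104. 106. 108. 109. 110. 110. 111.]
286 [ 58.  58.  58.  62.  79. 100. 105. 107. 109. 110. 111. 110.]
289 [ 59.  58.  58.  58.  69.  96. 105. 107. 109. 110. 110. 110.]
292 [ 59.  59.  59.  59.  63.  82. 102. 107. 109. 110. 111. 110.]
295 [ 59.  59.  59.  64.  80. 101. 101. 106. 107. 109. 111. 110.]
298 [ 68.  84. 122. 173. 208. 215. 173. 143. 117. 109. 108. 109.]
sp 304 [237. 234. 227. 209. 174. 188. 195. 198. 197. 195. 190. 181. 169. 152.
 128. 119. 125. 125. 127. 137.]
sp 306 [229. 215. 199. 189. 177. 185. 193. 195. 195. 192. 187. 179. 169. 152.
 129. 119. 124. 123. 137. 176.]
sp 308 [212. 193. 193. 193. 182. 179. 190. 193. 193. 191. 186. 178. 168. 151.
 130. 118. 125. 138. 166. 196.]
sp 310 [201. 195. 196. 195. 187. 174. 187. 191. 191. 188. 183. 176. 166. 150.
 132. 134. 164. 186. 197. 196.]
b 264 [110. 110. 110. 109. 108. 109. 128. 180. 225. 234. 225. 211.]
b 266 [111. 110. 110. 110. 110. 109. 109. 126. 169. 197. 190. 184.]
b 268 [109. 110. 109. 109. 110. 109. 108. 115. 153. 194. 194. 193.]
b 270 [106. 107. 106. 106. 107. 107. 106. 116. 158. 198. 197. 195.]
b 272 [110. 102. 101. 103. 102. 103. 103. 122. 164. 190. 189. 187.]
[258.91057234 285.40321177] [279.91988757 302.26406023] [268.63433851 302.26406023]
264 301.44209211388693
266 302.03535489482925
268 302.2576333539228
270 302.22026927610744
272 301.89680166278424
0.06 [265.43257665 301.85344108] [276.79143374 311.13325573] (np.float64(271.1138623157473), np.float64(306.4635900505833))
0.07 [264.94686195 298.49615718] [276.3878313  307.79954984] (np.float64(270.6692579157588), np.float64(303.1178047901228))
0.08 [264.45410065 295.09050326] [275.97837806 304.41718451] (np.float64(270.2182062052736), np.float64(299.72350152932313))
foot [277.1893099  314.41934471]
shoulder [260.83051596 301.07419364] [282.25989096 318.66239169]
```

Run:
```python
from h import *
S=load('side9.png');fr=S['frame'].astype(float).mean(2)
for u in(268,270,272,274): print('foot',u,fr[308:324,u-1:u+2].mean(1).round(0))
for v in(310,312,314): print('sh',v,fr[v-1:v+2,256:268].mean(0).round(0),fr[v-1:v+2,276:290].mean(0).round(0))
```

```text
foot 268 [187. 185. 183. 183. 187. 191. 195. 193. 192. 192. 193. 193. 176. 148.
 151. 155.]
foot 270 [192. 191. 190. 189. 187. 188. 190. 191. 195. 201. 200. 173. 157. 141.
 139. 143.]
foot 272 [185. 184. 183. 181. 180. 181. 187. 196. 199. 202. 195. 164. 163. 163.
 160. 160.]
foot 274 [165. 165. 165. 163. 165. 176. 191. 198. 198. 196. 186. 163. 162. 163.
 163. 163.]
sh 310 [236. 234. 216. 207. 222. 233. 201. 195. 196. 195. 187. 174.] [132. 134. 164. 186. 197. 196. 175. 111. 109. 112. 112. 111. 107. 105.]
sh 312 [236. 236. 236. 235. 233. 218. 189. 193. 193. 192. 190. 184.] [158. 179. 197. 197. 194. 184. 136. 107. 111. 111. 108. 103.  99.  98.]
sh 314 [236. 236. 235. 233. 219. 189. 187. 187. 190. 193. 194. 195.] [191. 196. 195. 189. 176. 150. 111. 103. 101. 103. 100.  98.  97.  99.]
```

Edge measurements now put the sleeve within about 0.8 mm of the spigot axis, inside the 1.5 mm clearance. I'll make a small trim and descend gently.

Request:
jog_arm(targets=[[0.5,-0.04,-0.05,-0.2,0,-0.25,0.9],[1.0,-0.04,-0.05,-0.2,0,-0.25,0.9],[1.5,-0.04,-0.05,-0.2,0,-0.25,0.9]])

```text
t: 7.15
tool_pos: [0.5205, 0.1461, 0.0757]
orientation: [0.065, 1.57, -0.065]
force: [0.4, 0.6, 0.2]
opening: 0.0364
```

```bash
python3 -c "
from h import *
go((.5202,.1458,.0433));print(robot.read_state()['wrist_torque'])"
```

```text
t 7.15 tcp [0.5205 0.1461 0.0757] F [0.4 0.6 0.2] open 0.0364 dq 0.075
shift cm [ 3.24 -0.03 -0.03] turn [ 0.01  0.   -0.01]
[-0.0068549  -0.10277491 -0.04159676]
```

Request:
jog_arm(targets=[[0.6,-0.02,-0.02,0,0,0,0.9],[1.2,-0.02,-0.02,0,0,0,0.9],[1.8,-0.02,-0.02,0,0,0,0.9]])

```text
t: 7.52
tool_pos: [0.5204, 0.1458, 0.0573]
orientation: [0.065, 1.57, -0.065]
force: [0.8, 0.1, 0.6]
opening: 0.0367
```

```bash
python3 -c "
from h import *
go((.5202,.1458,.0433));print(robot.read_state()['wrist_torque'])"
```

```text
t 7.53 tcp [0.5204 0.1458 0.0573] F [0.8 0.1 0.6] open 0.0367 dq 0.091
shift cm [ 1.4  -0.   -0.02] turn [ 0.01  0.01 -0.01]
[-0.17882366 -0.27445622 -0.0384512 ]
```

Request:
jog_arm(targets=[[0.6,0,0,0,0,0,0.9],[1.1,0,0,0,0,0,0.9],[1.25,0,0,0,0,0,0.9],[1.4,0,0,0,0,0,0.9]])

```text
t: 8.02
tool_pos: [0.5205, 0.1458, 0.0434]
orientation: [0.065, 1.569, -0.065]
force: [1.7, -1.1, 0.4]
opening: 0.0367
```

Run:
```python
from h import *
go((.5202,.1458,.0433));print(robot.read_state()['wrist_torque'])
S=snap('side','side10.png')
f=S['frame'][250:330,230:310].astype(float); g=np.clip(255*(f/255)**.7,0,255).astype(np.uint8)
cv2.imwrite('pics/c17.png',cv2.resize(g,None,fx=7,fy=7,interpolation=0)[:600,:,::-1])
```

```text
t 8.03 tcp [0.5205 0.1458 0.0434] F [ 1.7 -1.1  0.4] open 0.0367 dq 0.022
shift cm [ 0.01 -0.   -0.03] turn [ 0.    0.02 -0.01]
[-0.17596959 -0.26539748 -0.00054101]
```

View pics/c17.png

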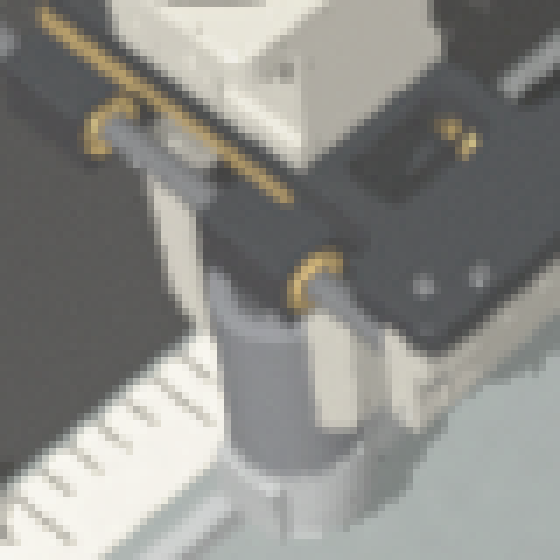

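The sleeve is on the spigot and almost at the shoulder. I'm pushing down until there is contact force.

Request:
jog_arm(targets=[[0.2,0,0,0,0,0,0.9],[0.2,0,0,0,0,0,0.9]])

```text
t: 8.32
tool_pos: [0.5209, 0.1462, 0.0429]
orientation: [0.065, 1.569, -0.064]
force: [-5.0, -0.3, 11.3]
opening: 0.0366
```

Request:
jog_arm(targets=[[0.2,0,0,0,0,0,0.9],[0.2,0,0,0,0,0,0.9]])

```text
t: 8.57
tool_pos: [0.521, 0.1467, 0.0428]
orientation: [0.066, 1.568, -0.063]
force: [-8.2, -1.2, 15.5]
opening: 0.0366
```

It is seated: 15 N at reported z 42.8, where 43.3 was expected. Now I'll release and lift.

Request:
jog_arm(targets=[[-0.1,0,0,0,0,0,0.3],[-0.1,0,0,0,0,0,0.3],[-0.1,0,0,0,0,0,0.3],[-0.1,0,0,0,0,0,0.3]])

```text
t: 9.07
tool_pos: [0.5208, 0.1467, 0.0435]
orientation: [0.066, 1.569, -0.064]
force: [0.1, -0.8, 0.5]
opening: 0.0645
```

Request:
jog_arm(targets=[[-2,0,0,0,0,0,0.3],[-5,0,0,0,0,0,0.3],[-8,0,0,0,0,0,0.1],[-8,0,0,0,0,0,0.1]])

```text
t: 9.57
tool_pos: [0.5228, 0.1469, 0.1263]
orientation: [0.067, 1.564, -0.063]
force: [-0.4, -0.0, -0.5]
opening: 0.0803
```

Run:
```python
from h import *
go((.51,.0377,.12))
S=snap('side','side11.png')
f=S['frame'][200:350,210:400]
cv2.imwrite('pics/c18.png',cv2.resize(f,None,fx=4,fy=4,interpolation=2)[:,:,::-1])
```

```text
t 9.57 tcp [0.5228 0.1469 0.1263] F [-0.4 -0.  -0.5] open 0.0803 dq 0.052
shift cm [  0.6  -10.99  -0.38] turn [ 0.02  0.34 -0.16]
```

View pics/c18.png

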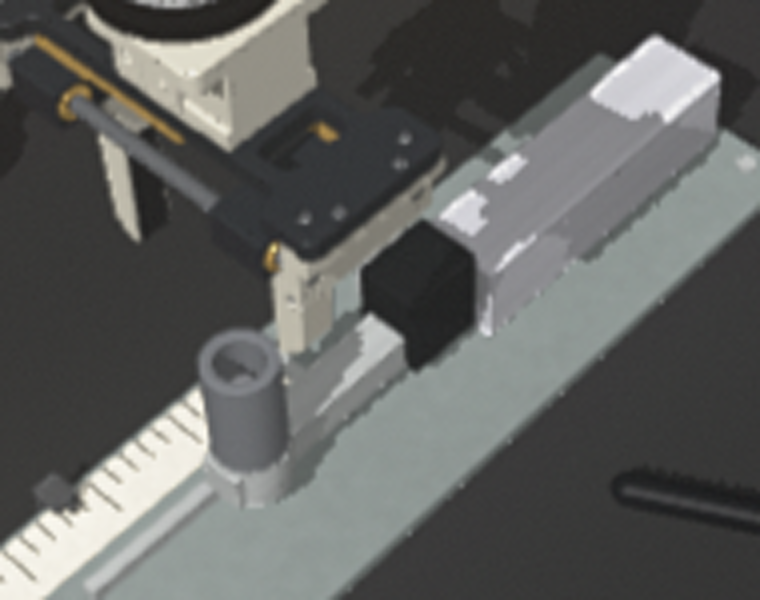

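The sleeve sits on the shoulder, upright and released, and the arm is still in. Step 1 looks done. Next I'm moving over the slide block, which is 110 mm back from the spigot along the gauge.

Request:
jog_arm(targets=[[0,-5,-0.1,0,0.3,-0.2,0],[0,-11.1,-0.1,0,0.3,-0.2,0],[0,-11.1,-0.1,0,0.3,-0.2,0],[0,-11.1,-0.1,0,0.3,-0.2,0]])

```text
t: 10.12
tool_pos: [0.5107, 0.0364, 0.1228]
orientation: [0.065, 1.574, -0.066]
force: [-0.2, -0.6, 0.2]
opening: 0.0927
```

Run:
```python
from h import *
go((.5126,.0365,.007))
S=snap('side','side12.png');T=snap('top','top12.png')
f=S['frame'][180:330,230:420]
cv2.imwrite('pics/c19.png',cv2.resize(f,None,fx=4,fy=4,interpolation=2)[:,:,::-1])
```

```text
t 10.12 tcp [0.5107 0.0364 0.1228] F [-0.2 -0.6  0.2] open 0.0927 dq 0.031
shift cm [11.58  0.04  0.23] turn [-0.04 -0.23  0.06]
```

View pics/c19.png

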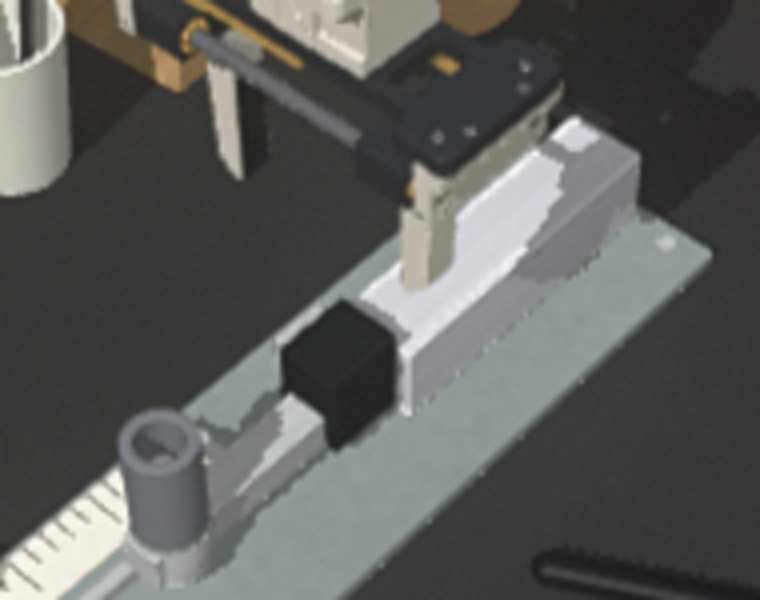

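View pics/top12.png

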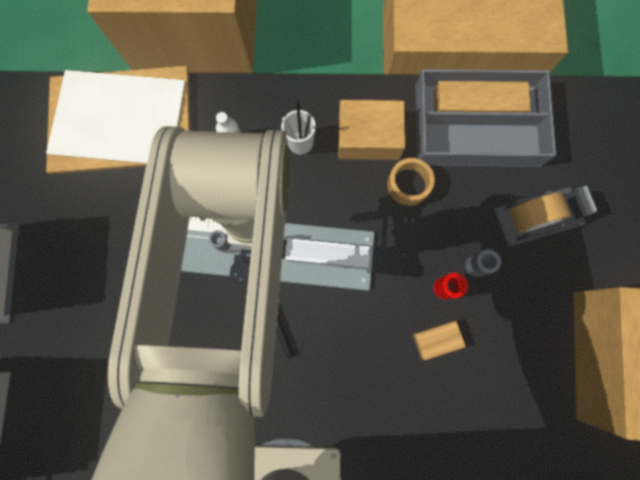

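Request:
jog_arm(targets=[[3,0,0.2,0,-0.2,0,0],[6,0,0.2,0,-0.2,0,0],[6.5,0,0.2,0,-0.2,0,0]])

```text
t: 10.6
tool_pos: [0.5107, 0.0384, 0.0557]
orientation: [0.061, 1.575, -0.063]
force: [-0.0, -0.3, 0.3]
opening: 0.0928
```

Run:
```python
from h import *
go((.5126,.0365,.007))
S=snap('side','side13.png')
f=S['frame'][180:330,230:420]
cv2.imwrite('pics/c20.png',cv2.resize(f,None,fx=4,fy=4,interpolation=2)[:,:,::-1])
```

```text
t 10.6 tcp [0.5107 0.0384 0.0557] F [-0.  -0.3  0.3] open 0.0928 dq 0.053
shift cm [ 4.87 -0.17  0.23] turn [ 0.2  -0.26  0.07]
```

View pics/c20.png

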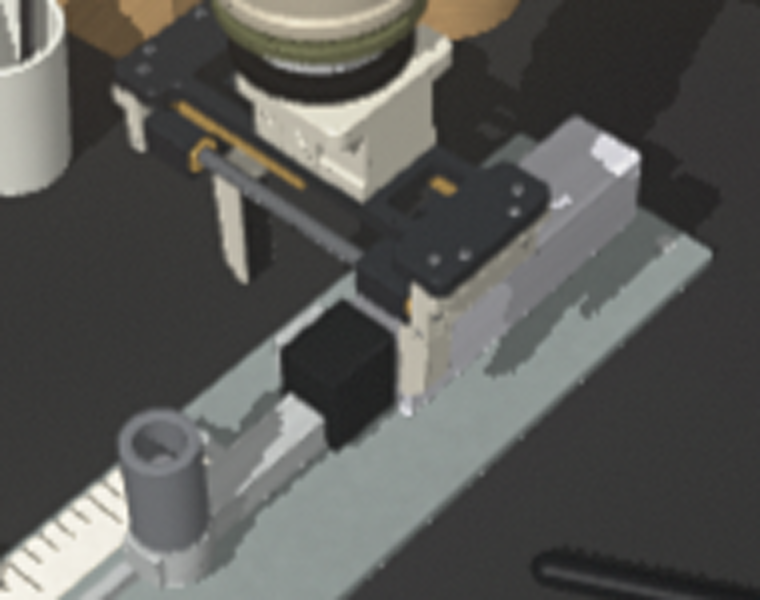

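The fingers straddle the block. I'm continuing down.

Request:
jog_arm(targets=[[2,-0.17,0.2,0.2,-0.2,0,0],[4,-0.17,0.2,0.2,-0.2,0,0],[4.9,-0.17,0.2,0.2,-0.2,0,0],[4.9,-0.17,0.2,0.2,-0.2,0,0]])

```text
t: 11.15
tool_pos: [0.5132, 0.0366, 0.0079]
orientation: [0.064, 1.57, -0.066]
force: [0.6, 0.2, 0.4]
opening: 0.093
```

Run:
```python
from h import *
go((.5126,.0365,.007))
S=snap('side','side14.png')
f=S['frame'][180:330,230:420]
cv2.imwrite('pics/c21.png',cv2.resize(f,None,fx=4,fy=4,interpolation=2)[:,:,::-1])
```

```text
t 11.15 tcp [0.5132 0.0366 0.0079] F [0.6 0.2 0.4] open 0.093 dq 0.013
shift cm [ 0.09 -0.02 -0.06] turn [0.01 0.02 0.07]
```

View pics/c21.png

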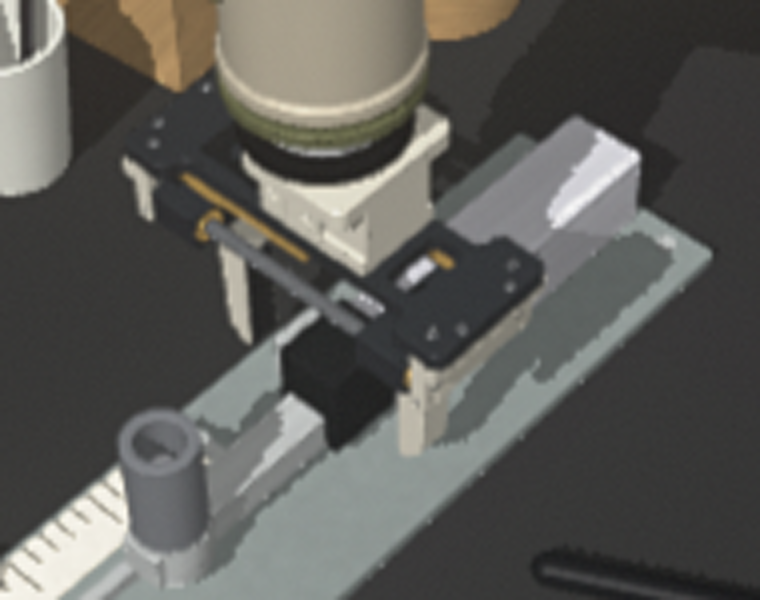

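The block lies between the fingers. I'm closing now with a firm squeeze.

Request:
jog_arm(targets=[[0,0,-0.05,0,0,0,0.95],[0,0,-0.05,0,0,0,0.95],[0,0,-0.05,0,0,0,0.95],[0,0,-0.05,0,0,0,0.95],[0,0,-0.05,0,0,0,0.95]], squeeze=30)

```text
t: 11.82
tool_pos: [0.5141, 0.0365, 0.0086]
orientation: [0.064, 1.567, -0.066]
force: [6.3, -1.0, -5.2]
opening: 0.0479
```

Request:
jog_arm(targets=[[0,0,0,0,0,0,0.95],[0,0,0,0,0,0,0.95],[0,0,0,0,0,0,0.95]])

```text
t: 12.2
tool_pos: [0.5139, 0.0365, 0.0087]
orientation: [0.064, 1.567, -0.066]
force: [-1.7, 0.9, 4.2]
opening: 0.0376
```

The button is fully in (opening 37.6 mm) with the arm at home. Next is the distance from the pointer to the clip along the scale.

Run:
```python
from h import *
T=load('top0.png');S=load('side0.png')
a=T['frame'][205:245,190:265];cv2.imwrite('pics/c22.png',cv2.resize(a,None,fx=10,fy=10,interpolation=0)[:,:,::-1])
b=S['frame'][280:340,210:290];cv2.imwrite('pics/c23.png',cv2.resize(b,None,fx=10,fy=10,interpolation=0)[:600,:,::-1])
```

```text
(no output)
```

View pics/c22.png

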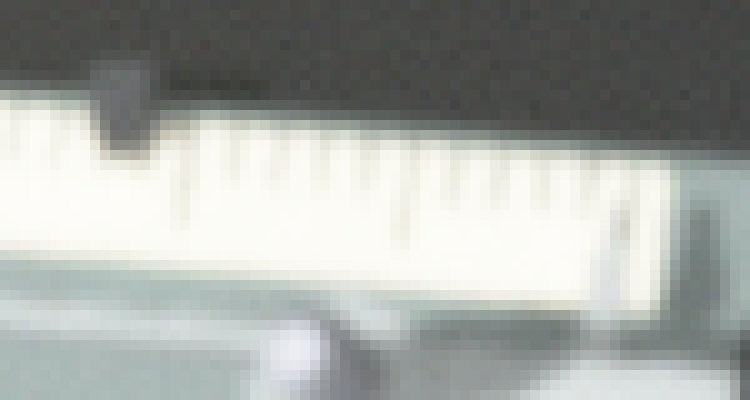

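View pics/c23.png

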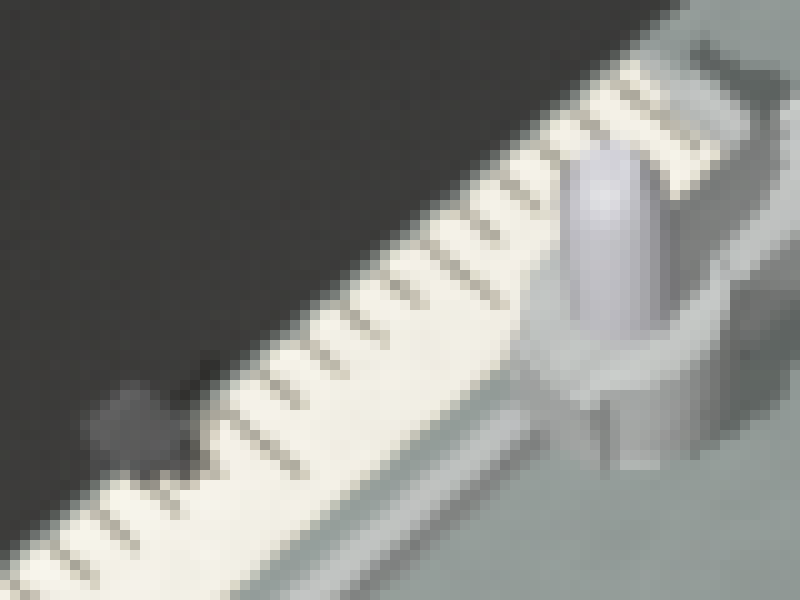

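Run:
```python
from h import *
T=load('top0.png');S=load('side0.png')
a=np.radians(-4.74);ex=np.array([np.cos(a),np.sin(a)]);ey=np.array([-np.sin(a),np.cos(a)])
O=np.array([.5207,.1462])-.07*ey
O2=np.array([.5127,.0775])
def G(c,u,v,z): p=onz(c,u,v,z)[:2]-O2; return (1000*p@ex).round(1),(1000*p@ey).round(1)
print('O',O)
for n,u,v,z in(('clip',201.9,219.4,.0135),('mark100',207.8,221,.0125),('mark100b',207.7,227,.0125),('mark50',229.9,224,.0125),('mark50b',229.6,229,.0125),('mark0',252.8,223,.0125),('ptr tip',251.7,226.0,.028),('ptr base',249.6,236,.028),('spigtip',219,239.8,.09)): print(n,G(T,u,v,z))
for n,u,v,z in(('clip',229.8,326,.0135),('clip',228.5,326.5,.0135),('m100 end',240,326.8,.0125),('m100 start',231.5,320.8,.0125),('m50 end',260,309.8,.0125),('m50 start',252.3,303.8,.0125),('m0 start',271.7,287.8,.0125)): print('S',n,G(S,u,v,z))
```

```text
O [0.5149156 0.0764394]
clip (np.float64(56.4), np.float64(132.2))
mark100 (np.float64(54.3), np.float64(118.7))
mark100b (np.float64(40.7), np.float64(116.9))
mark50 (np.float64(52.5), np.float64(68.3))
mark50b (np.float64(41.1), np.float64(67.4))
mark0 (np.float64(59.8), np.float64(17.5))
ptr tip (np.float64(49.8), np.float64(16.2))
ptr base (np.float64(27.2), np.float64(17.9))
spigtip (np.float64(2.4), np.float64(67.9))
S clip (np.float64(53.5), np.float64(128.6))
S clip (np.float64(54.5), np.float64(130.9))
S m100 end (np.float64(39.1), np.float64(117.0))
S m100 start (np.float64(60.3), np.float64(118.6))
S m50 end (np.float64(39.4), np.float64(66.9))
S m50 start (np.float64(60.1), np.float64(67.2))
S m0 start (np.float64(60.1), np.float64(16.7))
```

The clip is about 113 mm from the pointer's home mark (top 113–115, side 111–113, by rays and scale marks). I'm drawing the arm out most of the way, then looking.

Request:
jog_arm(targets=[[0,1,0,0,0,0,0.95],[0,3,0,0,0,0,0.95],[0,5,0,0,0,0,0.95],[0,7,0,0,0,0,0.95],[0,7,0,0,0,0,0.95]], squeeze=30)

```text
t: 12.82
tool_pos: [0.5197, 0.1077, 0.0086]
orientation: [0.063, 1.567, -0.064]
force: [-2.1, -1.3, 3.5]
opening: 0.0378
```

Run:
```python
from h import *
a=np.radians(-4.74);ey=np.array([-np.sin(a),np.cos(a)])
p=np.array([.5139,.0365])+.113*ey
go((p[0],p[1],.0087))
S=snap('side','side15.png');T=snap('top','top15.png')
f=S['frame'][220:360,190:350]
cv2.imwrite('pics/c24.png',cv2.resize(f,None,fx=4,fy=4,interpolation=2)[:,:,::-1])
```

```text
t 12.82 tcp [0.5197 0.1077 0.0086] F [-2.1 -1.3  3.5] open 0.0378 dq 0.03
shift cm [-0.01  4.16  0.01] turn [0.11 0.16 0.05]
```

View pics/c24.png

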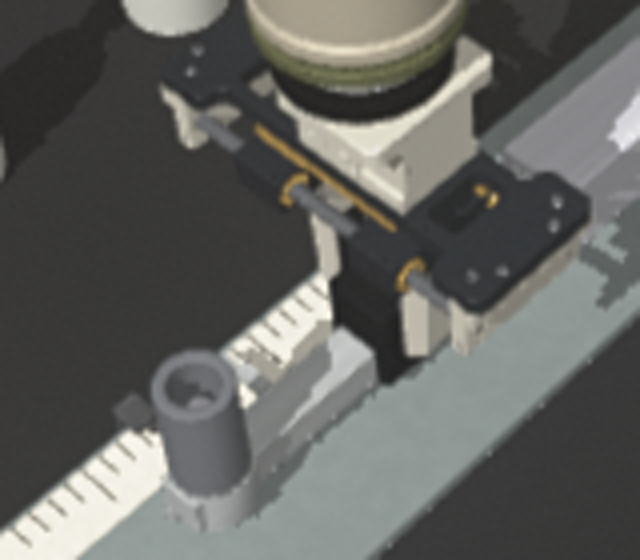

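The arm has slid out 71 mm with the block, and the sleeve is still seated. I'm moving the remaining ~41.5 mm.

Request:
jog_arm(targets=[[0,2,0,0,0,0,0.95],[0,3.5,0,0,0,0,0.95],[0,4.15,0,0,0,0,0.95],[0,4.15,0,0,0,0,0.95],[0,4.15,0,0,0,0,0.95]])

```text
t: 13.55
tool_pos: [0.5229, 0.1474, 0.0086]
orientation: [0.063, 1.567, -0.066]
force: [-2.4, -1.1, 4.0]
opening: 0.0375
```

Run:
```python
from h import *
a=np.radians(-4.74);ey=np.array([-np.sin(a),np.cos(a)])
p=np.array([.5139,.0365])+.113*ey
go((p[0],p[1],.0087))
S=snap('side','side16.png');T=snap('top','top16.png')
f=S['frame'][260:380,150:310]
cv2.imwrite('pics/c25.png',cv2.resize(f,None,fx=5,fy=5,interpolation=2)[:,:,::-1])
f=T['frame'][190:270,140:270]
cv2.imwrite('pics/c26.png',cv2.resize(f,None,fx=6,fy=6,interpolation=2)[:,:,::-1])
```

```text
t 13.55 tcp [0.5229 0.1474 0.0086] F [-2.4 -1.1  4. ] open 0.0375 dq 0.004
shift cm [-0.01  0.17  0.01] turn [0.05 0.14 0.08]
```

View pics/c25.png

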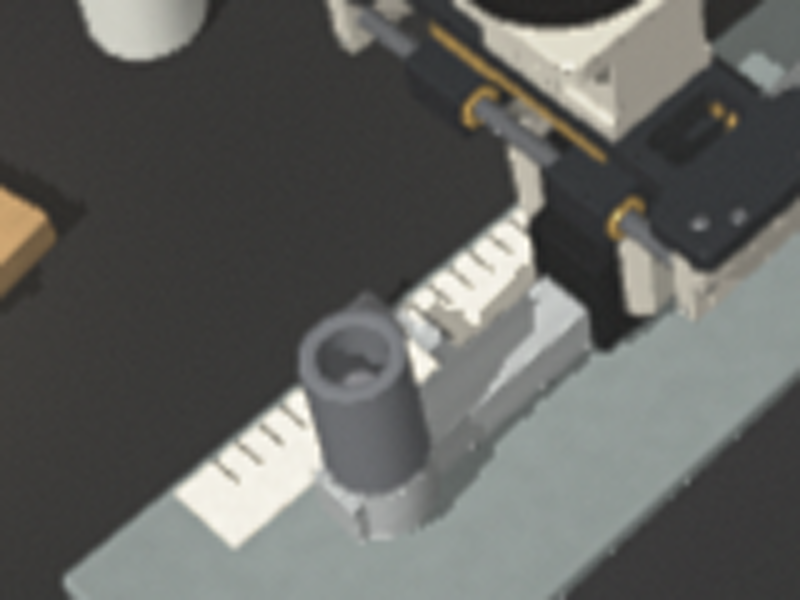

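View pics/c26.png

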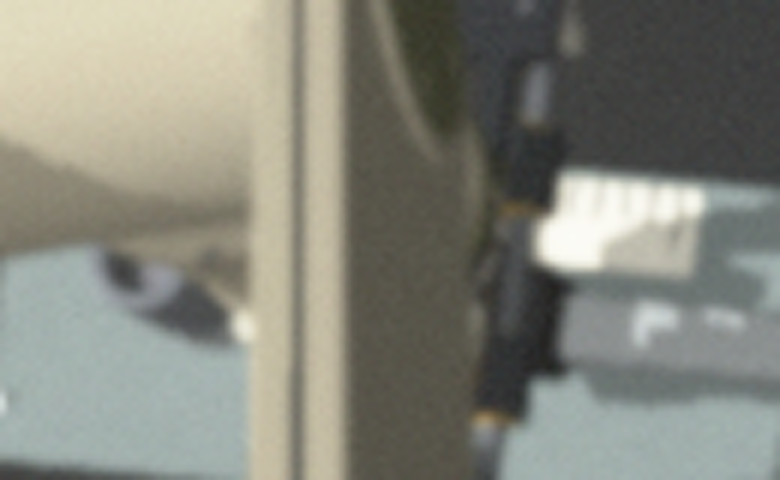

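Run:
```python
from h import *
T=load('top0.png');S=load('side0.png')
a=np.radians(-4.74);ex=np.array([np.cos(a),np.sin(a)]);ey=np.array([-np.sin(a),np.cos(a)])
O2=np.array([.5127,.0775])
def G(c,u,v,z): p=onz(c,u,v,z)[:2]-O2; return (1000*p@ex).round(1),(1000*p@ey).round(1)
g=T['frame'].astype(float).mean(2)
print('top rows');
for v in range(210,223): print(v,g[v,194:214].round(0).astype(int))
g=S['frame'].astype(float).mean(2)
print('side')
for v in range(315,331): print(v,g[v,214:238].round(0).astype(int))
```

```text
top rows
210 [73 75 74 76 74 76 82 82 82 81 83 78 72 73 76 72 72 73 70 74]
211 [72 72 73 76 81 89 95 97 95 97 90 84 77 71 70 72 70 70 72 71]
212 [ 79  78  77  80  83  98 104 110 106 110  98  86  72  66  67  66  69  66
  67  64]
213 [104  97  98  98 100 104 105 104 109 108  98  82  72  63  61  64  65  59
  61  64]
214 [153 147 138 136 130 117 112 110 109 106  96  84  77  73  76  73  76  74
  68  67]
215 [208 195 184 184 171 138 113 109 106 107  96  92  97  99  99 106 107 111
 105  99]
216 [239 227 219 222 207 156 116 110 106 108 104 108 130 133 138 148 168 170
 160 150]
217 [247 240 234 239 226 175 128 106 109 103 108 134 159 168 169 191 217 222
 213 202]
218 [248 242 239 245 238 202 145 113 110 113 123 157 193 203 202 218 239 242
 238 228]
219 [247 241 243 248 246 225 173 134 135 136 152 193 225 230 225 229 245 248
 242 234]
220 [247 242 247 250 249 237 209 186 182 177 187 222 241 241 234 236 247 249
 242 236]
221 [247 245 249 250 249 244 234 234 230 225 222 239 247 244 235 239 248 249
 242 236]
222 [250 249 250 250 250 247 246 248 246 242 243 246 248 242 235 240 249 249
 245 240]
si
[... 950 characters left out ...]
  67  82  94  92  91  91  90  92  92  85  67  91 170 227
 239 238 234 203 158 189]
325 [ 58  59  61  59  59  77  79  89  92  91  89  90  88  79  72  84 131 198
 238 239 238 233 207 176]
326 [ 59  60  61  59  62  74  72  86  97  88  85  83  83  86  82 105 129 184
 228 239 238 237 238 232]
327 [ 60  60  62  60  61  75 101 129 149 105  82  97 149 117  91 138 189 180
 210 238 239 238 238 240]
328 [ 60  59  57  60  73 109 159 207 227 179 138 144 212 192 171 200 240 240
 239 240 239 239 238 238]
329 [ 61  59  61  78 114 157 216 242 243 239 221 188 174 223 241 239 241 240
 239 239 237 237 238 237]
330 [ 58  62  81 125 165 171 225 241 242 242 241 236 189 178 233 241 241 241
 240 239 237 238 238 236]
```

Request:
jog_arm(targets=[[0,0.4,0,0,0,0,0.95],[0,0.4,0,0,0,0,0.95],[0,0.4,0,0,0,0,0.95]])

```text
t: 14.02
tool_pos: [0.5233, 0.1513, 0.0087]
orientation: [0.063, 1.567, -0.066]
force: [-2.2, -0.6, 3.7]
opening: 0.0377
```

Run:
```python
from h import *
a=np.radians(-4.74);ey=np.array([-np.sin(a),np.cos(a)])
s=robot.read_state();print('travel',(s['tool_pos'][:2]-[.5139,.0365])@ey,s['force'],s['opening'])
S=snap('side','side17.png')
cv2.imwrite('pics/c27.png',cv2.resize(S['frame'][300:360,200:280],None,fx=10,fy=10,interpolation=0)[:600,:,::-1])
```

```text
travel 0.11521009206097517 [-2.20657912 -0.6075256   3.70575072] 0.03773321856453025
```

View pics/c27.png

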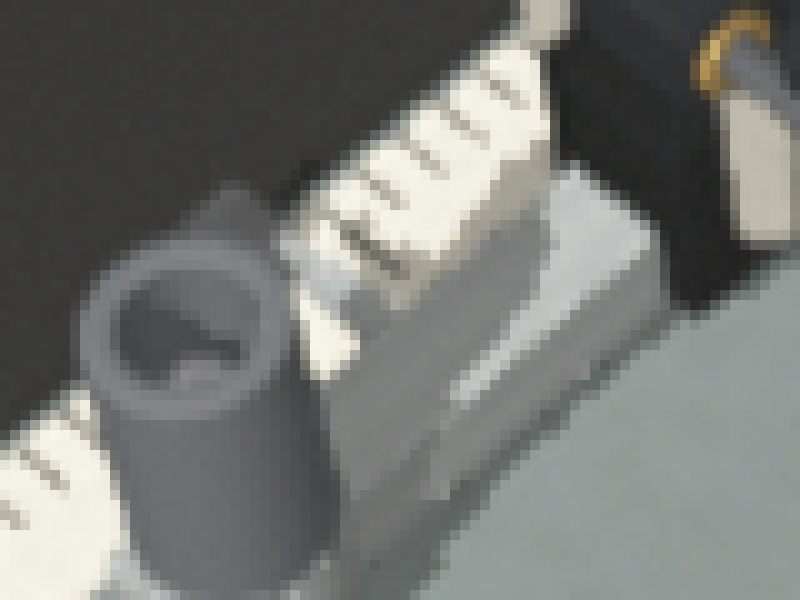

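Run:
```python
from h import *
S=load('side0.png');S2=load('side17.png')
a=np.radians(-4.74);ex=np.array([np.cos(a),np.sin(a)]);ey=np.array([-np.sin(a),np.cos(a)])
O2=np.array([.5127,.0775])
def G(c,u,v,z): p=onz(c,u,v,z)[:2]-O2; return (1000*p@ex).round(1),(1000*p@ey).round(1)
g=S['frame'].astype(float).mean(2);g2=S2['frame'].astype(float).mean(2)
print('home');
for v in range(284,295): print(v,g[v,270:288].round(0).astype(int))
print('now')
for v in range(321,333): print(v,g2[v,224:242].round(0).astype(int))
print(G(S,279,289,.028),G(S2,231.5,326.5,.028),'clip',G(S,228,327,.0135),G(S,228,326,.0135))
# sleeve rim displacement: expected pred of pointer at y=20,134 and x=30..55
for y in(20,134,135.2):
  for x in(35,45,55): 
    q=O2+ (x*ex+(y-2.5)*ey)/1000; print(y,x,np.round(proj(S,(q[0],q[1],.028)),1))
```

```text
home
284 [ 56  59  78 118 151 153 148 148 145 129 109 135 148 147 149 149 149 148]
285 [ 62  87 128 171 173 167 155 148 140 103  96 107 133 137 149 149 148 148]
286 [102 142 196 216 182 181 172 158 145 123  99  96 100 108 134 136 136 138]
287 [159 180 230 235 197 181 182 177 165 169 135 118  98  95 100 100 100 109]
288 [211 189 187 220 231 207 186 189 187 192 183 162 116  98  97  97  97  96]
289 [238 229 169 165 220 231 206 191 191 194 196 188 157 124 100  96  96  95]
290 [239 238 228 186 180 208 195 178 184 190 193 196 191 169 127 104  96 108]
291 [237 239 239 233 210 174 171 180 182 182 186 191 195 191 168 121 102 133]
292 [222 237 238 239 239 228 178 182 186 184 176 184 191 195 184 128 114 134]
293 [179 230 234 234 239 239 231 191 177 193 183 177 184 187 170 127 120 128]
294 [191 215 220 212 227 236 239 235 210 171 221 203 175 164 131 121 123 140]
now
321 [ 88  88  84  75  83 109 145 163 169 172 225 222 189 230 240 237 238 238]
322 [ 88  88  88  93 116 125 161 188 234 187 146 149 167 212 238 239 240 238]
323 [ 91  90  91 111 155 156 173 211 241 230 132 105 156 219 232 240 231 238]
[... 348 characters left out ...]
7 190 193 191 174 148 146 156 158 159 158]
329 [108 119 130 125 130 172 218 189 183 186 168 132 126 129 147 167 161 149]
330 [105 105 127 127 127 168 241 221 187 173 129 121 124 124 137 167 153 136]
331 [107 107 125 128 122 147 233 239 219 183 132 118 122 123 122 130 130 124]
332 [110 112 132 128 120 113 189 242 239 225 175 125 116 118 118 124 124 123]
(np.float64(38.4), np.float64(17.0)) (np.float64(41.8), np.float64(132.5)) clip (np.float64(54.3), np.float64(132.2)) (np.float64(55.9), np.float64(130.8))
20 35 [280.1 290.1]
20 45 [276.3 287.3]
20 55 [272.6 284.5]
134 35 [234.5 328.3]
134 45 [230.7 325.1]
134 55 [227. 322.]
135.2 35 [233.9 328.7]
135.2 45 [230.2 325.6]
135.2 55 [226.5 322.4]
```

Request:
jog_arm(targets=[[0,-0.05,0,0,0,0,0.95],[0,-0.05,0,0,0,0,0.95],[0,-0.05,0,0,0,0,0.95],[0,-0.05,0,0,0,0,0.95]])

```text
t: 14.58
tool_pos: [0.5232, 0.1507, 0.0086]
orientation: [0.063, 1.567, -0.066]
force: [-2.9, -2.0, 4.6]
opening: 0.0377
```

Run:
```python
from h import *
a=np.radians(-4.74);ey=np.array([-np.sin(a),np.cos(a)])
s=robot.read_state();print('travel',(s['tool_pos'][:2]-[.5139,.0365])@ey,s['force'],s['opening'],abs(s['dq']).max())
S=snap('side','side18.png')
cv2.imwrite('pics/c28.png',cv2.resize(S['frame'][260:380,150:310],None,fx=5,fy=5,interpolation=2)[:,:,::-1])
```

```text
travel 0.11462545103039565 [-2.93640732 -1.96607132  4.5707359 ] 0.03767581572481108 0.0016401571650244257
```

View pics/c28.png

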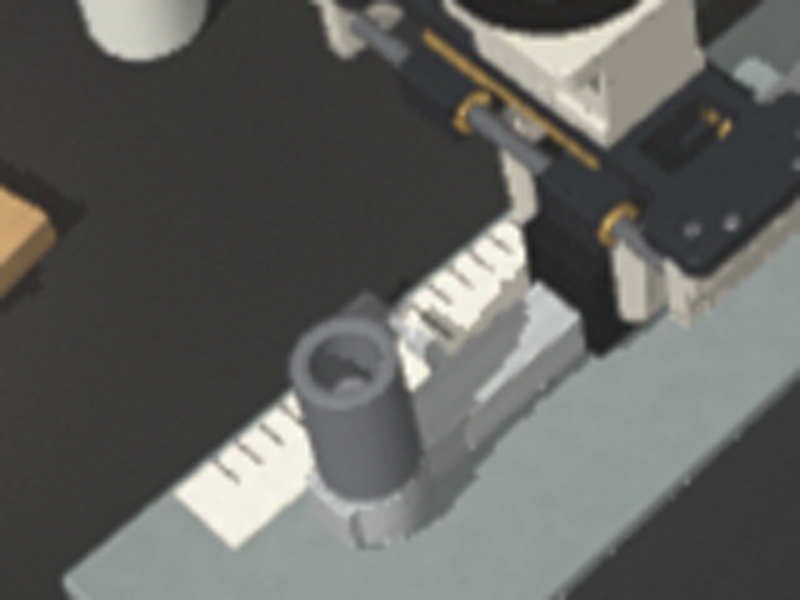

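The sleeve is seated and upright, the block is held with the button in, and the pointer (235,326 px) lines up with the clip. The arm is at rest, so I'm handing in.

```bash
python3 -c "
from plant import ticket
print(ticket.close_job())"
```

```text
the job is handed in; nothing more can be done
None
```

I put the small grey sleeve on the spigot, let go of it with the arm still locked in, then squeezed the button and drew the arm out about 114.6 mm. I handed the job in at about 14.6 s, holding the slide block at rest; no verdict was reported.

**Last checks:**
- **Sleeve:** it took about 15 N to push it against the shoulder. The last picture shows it upright and seated.
- **Grip:** finger opening is 37.7 mm against 38 mm for a fully squeezed block, so the button is in, with the grip set at 30 N. Joint speeds are about zero.
- **Pointer:** I estimate it is within 1–2 mm of the clip, against a limit of 5 mm. The clip works out at about 113.5–114.5 mm of travel from the two cameras and the scale marks. The sleeve hides part of the clip in the final view, so the final reading rests on the earlier clear views.
- **Bystanders:** the ones I could see in the later pictures look unmoved; I did not measure them.

**Disagreement:** the reported tool height reads about 27 mm lower than where the fingers really are. Both cameras showed it, and there was no table contact at a reported z of -7 mm. I set all heights from the images instead.

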